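# Pack ring boxes in a two-tier case, lid it and scan its label

## Robot

A 6-joint arm with a two-finger parallel gripper is mounted at the origin on a cart in front of the work surface, level with it; the furniture and walls round the work are solid. World frame = base frame: x ahead of the robot, y to its left, z up, the work surface at z = 0. Lengths are in m, angles in rad, forces in N, time in s.
With the tool pointing down it reaches from about 0.3 to 0.875 m from the base axis. Payload 4.2 kg.
Tool frame: the origin (TCP) lies at the very end of the fingers, on their centre line; the grasp point (between the pads) lies 19 mm behind it; z points along the fingers, y is the line along which they close (so a half turn about z gives the same grasp; the last joint's range is limited). The gripper opens to 85 mm and grips with 20 to 120 N. Pads are 22 mm wide; open, the fingers measure 114 mm over their backs; the gripper's body (76 mm by 85 mm) begins 54 mm behind the grasp point. The pads swing forward as they close: fully open they stand 13 mm farther back than shut.
Start: joints at [-1.339, 0.32, 1.565, -0, 1.257, -0.02], TCP at [0.143, -0.557, 0.231] pointing down, gripper open.
Joint ranges: [-3.11, 3.11], [-0.84, 2.01], [0.21, 2.61], [-1.34, 4.49], [0.05, 2.63], [-2.56, 2.56]. Speed limits (rad/s): [2.57, 2.57, 3.14, 3.14, 3.14, 3.14].

## Interface

Orientations are given as a 3x3 rotation matrix whose columns are the frame's x, y, z axes.
In Python, from workcell import bot gives the robot as it stands. The module is installed in compiled form; this text tells all that it offers.
- The arm moves only by the tool apply_moves, never from a script. Its argument "moves" is a list of rows, each a list of 4 numbers: the shift along the world's x, y, z in mm, then the turn about the world's z in degrees. In form: [[tx, ty, tz, roll], ...]. A call has 1 to 20 rows; each row is the pose to reach, as a shift and turn from the pose commanded when the call began; what a row does not reach only later rows make up. A row lasts 1/10 s, in which the tool goes at most 50 mm and 8.59 degrees, less where a joint would pass 70% of its speed; a pose out of reach is approached as far as the arm can. A call with a gripper value outside its range is refused whole. "gripper" is the finger opening in mm, from 0 to 85.4, set as the call begins (left out, the last holds). The fingers move at their own pace and stop on an object; the grip force is fixed at half the most. Time passes only in rows, so rows that repeat a pose let the fingers close. It gives the time, the measured TCP pose, the force, the opening and the grip force at its end, in the units of the state.
- bot.sense(): the state, without advancing time (a new reading comes with each control period).
- bot.capture(name): name is "side" or "top"; returns a dict with "pixels" (420x560x3 uint8, red, green, blue), "z_map" (420x560 float32, m along the optical axis (not along the pixel's ray), 0 where there is no reading), "K" (3x3 intrinsics, pixels), "dist" ([k1, k2, p1, p2, k3] as OpenCV has them; the pictures are not rectified), "origin" and "orientation" of the camera in the world. Camera axes: x right, y down, z forward; pixel columns grow to the right and rows downward; lengths in m; the calibration is good to about 2 mm. A picture is of the moment at which its call begins.
- bot.hand_in(): hands the job in; it is judged then, once.
Trained networks look in a picture, given as the dict that the camera call returned (one of the last four; its "shot" number tells which), for a name from the list of things; names that differ only in an ending like _2 or _b are one class to them, and where a whole thing is asked for, a point or a joint stands for the part that bears it (a point fixed in the world has none). Each returns a list of dicts, best first, with "score" (0 to 1); they miss things now and then, are a little off and sometimes report something else, mostly with a low value. They report only what shows in the picture. A call takes as long as a camera call.
- bot.spot_in(label, picture): "centre" ([x, y, z] in m, in world coordinates, good to about 4 mm: the middle of the surface that is visible of it).
The state is a dict: "time_s": time; "q": joint angles; "joint_velocities": joint speeds; "effort": joint torques, N m; "position": TCP position; "orientation": TCP orientation; "wrist_force": force on the tool from outside, world axes, zero at the start; "ft_torque": the same for the moment, N m; "gripper_width": finger opening in m; "grip_force": force on a finger pad.
Only numpy, scipy, OpenCV 4.12 (cv2) and the standard library are available. Lean on these libraries where they do the work, as an engineer would, in place of code of your own. Each camera call takes 0.05 s, during which the arm holds its last target. There are 200 camera calls.

## Task

Pack the order in the two-tier wooden case: stand ring boxes upright in the compartments of the lower tray, set the upper tray squarely and fully down on it, stand the remaining ring boxes in that one and put the lid squarely on top; every ring box on this side of the glass showcase goes in. Then take the hand scanner, hold it level and steady over the barcode label on the lid for a good second so that it reads, and lay it back in its rest. Leave the card terminal and the tape where they are.

Things in the scene. Friction and masses are not known exactly. Their poses are not given: they have to be found in the camera images.
- base: Lower tray (base) of the dark wooden two-tier case, loose, 0.8 kg. Flat plinth 155 (x) x 82 (y) x 8 mm; origin at the centre of its underside, z up, long side along x. The plinth's top (z = 8 mm) is the floor inside and, outside, the 6.5 mm wide ledge for the upper tray. Between them a 4 mm thick upstand, 142 x 69 mm outside, rises to z = 24 mm.
- base_floor (a point): Centre of the lower tray's floor, 8 mm above its origin. A blue divider 12 mm thick and 12 mm high crosses it here; on either side is a blue-lined compartment 61 x 61 mm, the two centred at x = -36.5 and +36.5 mm, y = 0.
- tray: Upper tray, loose, 0.3 kg, standing on the table. Dark wooden cover 155 (x) x 82 (y) x 54 mm, hollow and open below (146 x 73 x 49 mm inside), so it slips over the lower tray's upstand with 2 mm to spare all round, either way round. Origin at the centre of its lower edge. Seated, its origin is 8 mm above that of the base, outsides flush.
- tray_floor (a point): Centre of the upper tray's floor, on top of it, 54 mm above its origin: two blue-lined compartments 61 x 61 mm centred at x = -36.5 and +36.5 mm, y = 0, inside an upstand like the base's (4 mm thick, 142 x 69 mm outside, 16 mm high), with a ledge round it for the lid.
- tray_rib (a point): Middle of the top of the upper tray's grip: the upright wooden rib between its two compartments, 12 mm thick (x), 61 mm long (y), rising 40 mm above the floor (to 94 mm above the tray's origin).
- lid: Lid, loose, 0.25 kg, on the table right side up. Dark wooden cover 155 (x) x 82 (y) x 54 mm, open below (146 x 73 x 49 mm inside): slips over the upper tray's upstand with 2 mm to spare all round, either way round. Origin at the centre of its lower edge, long side along x. Seated, its origin is 54 mm above that of the upper tray, outsides flush.
- lid_pull (a point): Centre of the brass bar pull on top of the lid, 78 mm above the lid's origin. The bar is 70 mm long (along the lid's x), 12 mm wide and 12 mm high; it clears the lid's top by 18 mm between two thin posts at x = -26 and +26 mm.
- label (a point): Centre of the white barcode label (32 x 52 mm) on the lid's top, at x = 57 mm of the lid, 54 mm above its origin. The bars stand one after another along the lid's y.
- scanner: Cordless hand scanner, black, 0.16 kg, 145 mm long. Origin at the centre of the red window (28 x 42 mm) under its head; z up, x from handle to nose. Head: x -23 to +23, y -26 to +26, z 0 to 51 mm. Handle: x -122 to -22, 30 mm wide (y), z 24 to 50 mm. The window looks straight along -z; its reading line lies along y.
- scanner_grip (a point): Middle of the scanner's handle (x = -72, z = 37 mm of the scanner), free on both sides in the rest. The scanner reads a label that lies under the window to within 15 mm, 40 to 120 mm below it, with the reading line along the lid's y to about 15 degrees (either way round), when held level and still for a second.
- stand: Grey rest of the scanner, fixed; foot 100 x 52 x 7 mm, origin at the centre of its underside. Two saddles 12 mm thick at x = -40 and +39 mm carry the handle's underside 34 mm above the table; flared horns up to 48 mm guide it, with about 2 mm to spare each side. The scanner lies along the rest's x, nose to +x beyond the foot.
- rest (a point): Where the centre of the scanner's window belongs when it lies in its rest: x = 72, y = 0, z = 10 mm of the stand.
- box_red: Closed dark red ring box, loose, 55 g, 52 x 52 mm and 45 mm high (a small stud in front and a hinge behind stick out 1.5 mm). Origin at the centre of its underside, z up. Its lid stays shut. May be absent.
- box_blue: Closed dark blue ring box, loose, 55 g, 52 x 52 mm and 45 mm high (a small stud in front and a hinge behind stick out 1.5 mm). Origin at the centre of its underside, z up. Its lid stays shut. May be absent.
- box_tan: Closed tan ring box, loose, 55 g, 52 x 52 mm and 45 mm high (a small stud in front and a hinge behind stick out 1.5 mm). Origin at the centre of its underside, z up. Its lid stays shut. May be absent.
- box_blue2: Closed second dark blue ring box, loose, 55 g, 52 x 52 mm and 45 mm high (a small stud in front and a hinge behind stick out 1.5 mm). Origin at the centre of its underside, z up. Its lid stays shut. May be absent.
- box_tan2: Closed second tan ring box, loose, 55 g, 52 x 52 mm and 45 mm high (a small stud in front and a hinge behind stick out 1.5 mm). Origin at the centre of its underside, z up. Its lid stays shut. May be absent.
- terminal: Card terminal, 164 x 67 x 50 mm, bystander at the right edge. Between it and the robot stands a leaning black jewellery display 0.30 m high; two more, 0.21 m high, stand to the left of and behind the scanner, and a glass showcase 0.14 m high behind the work. All are fixed: keep clear.
- tape: Roll of brown tape, 93 mm across, 48 mm high, bystander.

How it is judged:
On the way, in this order (a step that is already met when the one before it is completed fails the run):
1. the upper tray sits fully down on the lower one, released (horizontal distance between tray and base below 0.005 m and angle between the x axis of tray and the x axis of base, either way round below 0.04 rad and z of tray in the frame of base between 0.005 and 0.0105 m and angle between tray's own z axis and vertical below 0.03 rad and contact force between tray and the fingers below 0.1 N), for 0.3 s.
2. every ring box stands upright in a compartment of the two stacked trays (((x of box_red in the frame of base between -0.043 and 0.043 m and y of box_red in the frame of base between -0.008 and 0.008 m and z of box_red in the frame of base between 0.004 and 0.012 m) or (x of box_red in the frame of tray between -0.043 and 0.043 m and y of box_red in the frame of tray between -0.008 and 0.008 m and z of box_red in the frame of tray between 0.05 and 0.058 m)) and angle between each of box_red, box_blue, box_tan, box_blue2, box_tan2's own z axis and vertical below 0.12 rad and linear speed of each of box_red, box_blue, box_tan, box_blue2, box_tan2 below 0.03 m/s and ((x of box_blue in the frame of base between -0.043 and 0.043 m and y of box_blue in the frame of base between -0.008 and 0.008 m and z of box_blue in the frame of base between 0.004 and 0.012 m) or (x of box_blue in the frame of tray between -0.043 and 0.043 m and y of box_blue in the frame of tray between -0.008 and 0.008 m and z of box_blue in the frame of tray between 0.05 and 0.058 m)) and ((x of box_tan in the frame of base between -0.043 and 0.043 m and y of box_tan in the frame of base between -0.008 and 0.008 m and z of box_tan in the frame of base between 0.004 and 0.012 m) or (x of box_tan in the frame of tray between -0.043 and 0.043 m and y of box_tan in the frame of tray between -0.008 and 0.008 m and z of box_tan in the frame of tray between 0.05 and 0.058 m)) and ((x of box_blue2 in the frame of base between -0.043 and 0.043 m and y of box_blue2 in the frame of base between -0.008 and 0.008 m and z of box_blue2 in the frame of base between 0.004 and 0.012 m) or (x of box_blue2 in the frame of tray between -0.043 and 0.043 m and y of box_blue2 in the frame of tray between -0.008 and 0.008 m and z of box_blue2 in the frame of tray between 0.05 and 0.058 m)) and ((x of box_tan2 in the frame of base between -0.043 and 0.043 m and y of box_tan2 in the frame of base between -0.008 and 0.008 m and z of box_tan2 in the frame of base between 0.004 and 0.012 m) or (x of box_tan2 in the frame of tray between -0.043 and 0.043 m and y of box_tan2 in the frame of tray between -0.008 and 0.008 m and z of box_tan2 in the frame of tray between 0.05 and 0.058 m)) and horizontal distance between tray and base below 0.005 m and angle between the x axis of tray and the x axis of base, either way round below 0.04 rad and z of tray in the frame of base between 0.005 and 0.0105 m and angle between tray's own z axis and vertical below 0.03 rad), for 0.3 s.
3. the lid sits fully down on the upper tray over the ring boxes (all of step 2 and horizontal distance between lid and tray below 0.005 m and angle between the x axis of lid and the x axis of tray, either way round below 0.04 rad and z of lid in the frame of tray between 0.051 and 0.0565 m and angle between lid's own z axis and vertical below 0.03 rad and contact force between lid and the fingers below 0.1 N), for 0.3 s.
4. the held scanner reads the label on the lid: level, squarely over it, 30 to 130 mm away, reading line along the label, still for 0.8 s (x of label in the frame of scanner between -0.018 and 0.018 m and y of label in the frame of scanner between -0.018 and 0.018 m and z of label in the frame of scanner between -0.13 and -0.03 m and angle between scanner's own z axis and vertical below 0.2 rad and angle between the y axis of scanner and the y axis of lid, either way round below 0.3 rad and linear speed of scanner below 0.02 m/s and angular speed of scanner below 0.12 rad/s and contact force between scanner and the fingers above 1 N and horizontal distance between tray and base below 0.005 m and angle between the x axis of tray and the x axis of base, either way round below 0.04 rad and z of tray in the frame of base between 0.005 and 0.0105 m and angle between each of tray, lid's own z axis and vertical below 0.03 rad and horizontal distance between lid and tray below 0.005 m and angle between the x axis of lid and the x axis of tray, either way round below 0.04 rad and z of lid in the frame of tray between 0.051 and 0.0565 m), for 0.8 s.
At the end, for the whole second after the job is handed in: every ring box upright in a compartment (within 4 mm of its floor), the upper tray fully down on the base and the lid on the upper tray (within 5 mm sideways, 2 degrees, 2.5 mm in height), the scanner in its rest (within 15 mm), all released and still (all of step 2 and horizontal distance between lid and tray below 0.005 m and angle between the x axis of lid and the x axis of tray, either way round below 0.04 rad and z of lid in the frame of tray between 0.051 and 0.0565 m and angle between lid's own z axis and vertical below 0.03 rad and horizontal distance between scanner and rest below 0.015 m and z of scanner in the frame of stand between 0.006 and 0.014 m and angle between scanner's own z axis and vertical below 0.06 rad and angle between the x axis of scanner and the x axis of stand, either way round below 0.12 rad and contact force between scanner and the fingers below 0.1 N and linear speed of each of base, tray, lid, scanner below 0.02 m/s); the robot touches nothing.
It fails at once if the card terminal is moved by more than 40 mm (distance of terminal from where it was at the start of the episode above 0.04 m).
It fails at once if the tape is moved by more than 40 mm (distance of tape from where it was at the start of the episode above 0.04 m).
Of box_red, box_blue, box_tan, box_blue2, box_tan2 only 3 to 4 are there at a start; the rules pass over those that are not, and their reading is None.
At some moment in a run one of box_red, box_blue, box_tan, box_blue2, box_tan2 may be knocked a few centimetres aside while the robot is not near it.
Once in a run the grip may slacken for a moment while it holds something.
It also fails if it takes over 192 s, if anything falls off the work surface, if the arm or the gripper's body presses on something with over 40 N, if the wrist force passes 120 N, or if a joint passes its speed limit or range.

## Working session

There is one attempt and no reset: what is moved stays moved. The work goes in short steps, Python scripts to look and compute and a tool call to move; the robot and the scene stay as the last step left them, time stands still between calls to the robot, and variables do not carry over. Pictures are saved under pics/ and viewed, at most 14 in all, crops included, and the job is handed in when it is done.

Besides the shell and the picture viewer there is one more tool, called by a JSON object that holds its "op" and its "data", one argument or row to a line. apply_moves: Moves the arm, as the interface text tells. Its arguments: {"type":"object","properties":{"moves":{"type":"array","items":{"type":"array","items":{"type":"number"}}},"gripper":{"type":"number"}},"required":["moves"]}

```bash
mkdir -p pics; cat > h.py <<'E'
import numpy as np, cv2
from workcell import bot
def cap(n):
    return bot.capture(n)
def save(p,name): cv2.imwrite('pics/'+name,cv2.cvtColor(p['pixels'],cv2.COLOR_RGB2BGR))
def cloud(p):
    h,w=p['z_map'].shape
    u,v=np.meshgrid(np.arange(w),np.arange(h))
    pts=np.stack([u,v],-1).reshape(-1,1,2).astype(np.float64)
    n=cv2.undistortPoints(pts,np.array(p['K'],float),np.array(p['dist'],float)).reshape(h,w,2)
    z=p['z_map'][...,None]
    c=np.concatenate([n*z,z],-1)
    W=c@np.array(p['orientation']).T+np.array(p['origin'])
    W[p['z_map']==0]=np.nan
    return W
E
python3 - <<'E'
from h import *
s=bot.sense(); print(s['time_s'],s['position'],s['orientation'],s['gripper_width'])
for n in('top','side'):
    p=cap(n); save(p,n+'0.png'); print(n,p['origin'],np.round(p['orientation'],3).tolist())
    for l in ['base','tray','tray_rib','lid','lid_pull','label','scanner','scanner_grip','stand','box_red','box_blue','box_tan','tape','terminal']:
        print(l,[(np.round(d['centre'],3).tolist(),round(d['score'],2)) for d in bot.spot_in(l,p)[:4]])
E
```

```text
0.0 [ 0.14317427 -0.55638919  0.23047289] [[ 9.68460934e-01  2.49165138e-01 -3.92584597e-04]
 [ 2.49165440e-01 -9.68459334e-01  1.76136253e-03]
 [ 5.86679191e-05 -1.80362931e-03 -9.99998372e-01]] 0.08531571401070645
top [ 0.4081769  -0.0110911   1.31346118] [[0.002, -0.99, 0.139], [-1.0, -0.004, -0.018], [0.019, -0.139, -0.99]]
base [([0.562, -0.033, 0.007], 0.79)]
tray [([0.554, 0.17, 0.056], 0.97)]
tray_rib [([0.556, 0.165, 0.055], 0.67), ([0.745, -0.243, 0.042], 0.42)]
lid [([0.554, 0.073, 0.052], 0.76)]
lid_pull [([0.552, 0.076, 0.055], 0.96)]
label [([0.555, 0.074, 0.051], 0.57)]
scanner [([0.471, 0.278, 0.06], 0.58)]
scanner_grip [([0.667, -0.335, 0.036], 0.26)]
stand [([0.429, 0.264, 0.005], 0.79), ([0.67, -0.338, 0.039], 0.53), ([0.561, -0.031, 0.01], 0.35)]
box_red [([0.422, 0.108, 0.044], 0.55), ([0.555, 0.164, 0.052], 0.39)]
box_blue [([0.423, 0.184, 0.041], 0.72)]
box_tan [([0.612, -0.136, 0.046], 0.64)]
tape [([0.746, -0.239, 0.043], 0.7)]
terminal [([0.669, -0.337, 0.036], 0.6), ([0.423, 0.016, 0.042], 0.58)]
side [0.62087942 0.92156243 0.6162355 ] [[-0.999, 0.016, -0.038], [0.041, 0.497, -0.867], [0.005, -0.867, -0.498]]
base [([0.569, -0.061, 0.017], 0.83), ([0.556, 0.077, 0.051], 0.47)]
tray [([0.573, 0.202, 0.056], 0.94)]
tray_rib [([0.566, 0.201, 0.057], 0.69)]
lid [([0.56, 0.081, 0.054], 0.57), ([0.614, -0.124, 0.032], 0.55)]
lid_pull [([0.56, 0.08, 0.051], 0.91)]
label [([0.558, 0.083, 0.057], 0.57)]
scanner [([0.558, 0.082, 0.054], 0.43)]
scanner_grip [([0.572, -0.06, 0.013], 0.6)]
stand []
box_red [([0.431, 0.125, 0.048], 0.93)]
box_blue [([0.429, 0.034, 0.044], 0.9), ([0.415, 0.183, 0.047], 0.5)]
box_tan []
tape [([0.739, -0.221, 0.038], 0.66)]
terminal [([0.659, -0.312, 0.039], 0.81)]
```

View pics/top0.png

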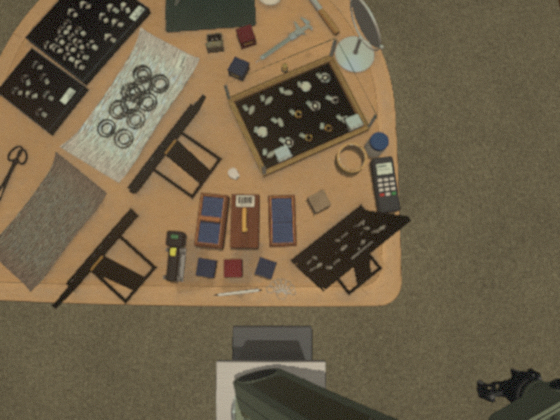

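View pics/side0.png

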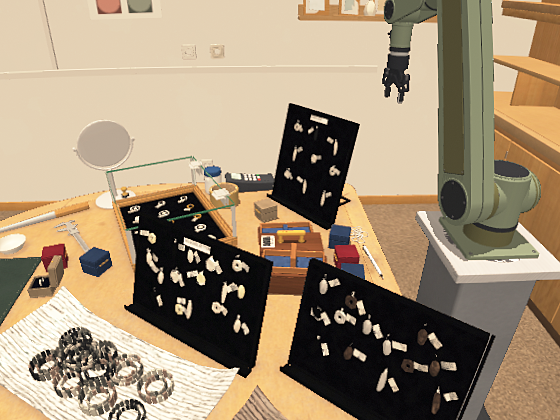

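The top view shows the tray with rib (210,220), the lid with label (245,220) and the base (282,220), all with their long side along world x. The boxes are blue (207,268), red (233,268), blue2 (265,268) and tan (318,201), and the scanner in its rest is at (175,255). Next I'll fit each pose.

```bash
cat >> h.py <<'E'
def fit(p,W,x0,x1,y0,y1,z0,z1,name='',pr=True):
    """minAreaRect of cloud points in a world window"""
    m=(W[...,0]>x0)&(W[...,0]<x1)&(W[...,1]>y0)&(W[...,1]<y1)&(W[...,2]>z0)&(W[...,2]<z1)
    m=m.astype(np.uint8)
    n,l,st,_=cv2.connectedComponentsWithStats(m)
    if n<2: print(name,'none');return None
    k=1+np.argmax(st[1:,4]); P=W[l==k]
    r=cv2.minAreaRect((P[:,:2]*1000).astype(np.float32))
    if pr: print(name,'c',np.round(r[0],1),'size',np.round(r[1],1),'ang',round(r[2],1),'z',np.round(np.median(P[:,2])*1000,1),'n',len(P), 'med',np.round(np.median(P[:,:2],0)*1000,1))
    return r,P
E
python3 - <<'E'
from h import *
p=cap('top'); W=cloud(p); print(p['K'][0])
im=cv2.cvtColor(p['pixels'],cv2.COLOR_RGB2BGR)[180:310,150:350]
cv2.imwrite('pics/crop0.png',cv2.resize(im,None,fx=4,fy=4,interpolation=cv2.INTER_CUBIC))
fit(p,W,.37,.47,.15,.22,.035,.06,'blueL')
fit(p,W,.37,.47,.08,.148,.035,.06,'red')
fit(p,W,.37,.47,-.02,.06,.035,.06,'blueR')
fit(p,W,.55,.67,-.2,-.09,.035,.06,'tan')
fit(p,W,.45,.66,-.085,.02,.004,.04,'base')
fit(p,W,.45,.66,-.085,.02,.018,.04,'base up')
fit(p,W,.45,.66,.12,.23,.04,.08,'tray')
fit(p,W,.45,.66,.12,.23,.06,.08,'tray up')
fit(p,W,.45,.66,.12,.23,.083,.12,'rib')
fit(p,W,.45,.66,.02,.125,.04,.06,'lid')
fit(p,W,.45,.66,.02,.125,.068,.1,'pull')
fit(p,W,.33,.56,.22,.32,.02,.1,'scanner')
fit(p,W,.33,.56,.22,.32,.045,.1,'scanner hi')
fit(p,W,.33,.56,.22,.32,.003,.015,'foot')
m=(p['z_map']>0); print(np.nanmedian(W[255:262,290:300,2]))
E
```

```text
[441.94127724   0.         282.61711273]
blueL c [423.8 184.7] size [53.5 52.4] ang 81.1 z 45.8 n 337 med [424.  184.3]
red c [424.7 109.5] size [51.2 52.5] ang 0.4 z 45.7 n 346 med [424.5 109.2]
blueR c [424.2  15.1] size [51.6 52.3] ang 71.8 z 45.9 n 337 med [425.   15.2]
tan c [ 616.8 -140.5] size [52.3 52.2] ang 27.7 z 46.0 n 326 med [ 616.5 -140.5]
base c [564.6 -34.6] size [161.9  89.1] ang 3.9 z 9.8 n 1389 med [560.4 -33.6]
base up c [562.8 -32.8] size [142.7  68.9] ang 2.1 z 23.7 n 271 med [563.2 -33.5]
tray c [559.2 171.1] size [ 80.6 153.8] ang 83.5 z 55.4 n 1384 med [552.2 169.5]
tray up c [557.9 171.1] size [ 69.  143.1] ang 84.6 z 69.4 n 246 med [551.1 159.2]
rib c [557.5 171.3] size [58.  12.1] ang 84.1 z 94.4 n 98 med [556.4 170.9]
lid c [558.1  75.7] size [ 82.6 152.6] ang 89.3 z 54.6 n 1380 med [555.9  73.3]
pull c [555.9  74.4] size [68.4 11.2] ang 1.0 z 84.0 n 98 med [556.9  75.4]
scanner c [455.9 279.8] size [ 53.9 146.1] ang 84.1 z 59.6 n 779 med [471.1 275.7]
scanner hi c [455.9 280.2] size [ 53.8 146.1] ang 83.7 z 60.1 n 697 med [471.8 276.9]
foot c [434.7 261.9] size [ 27.9 114.9] ang 89.8 z 7.3 n 206 med [432.7 261.7]
0.004998445969317755
```

View pics/crop0.png

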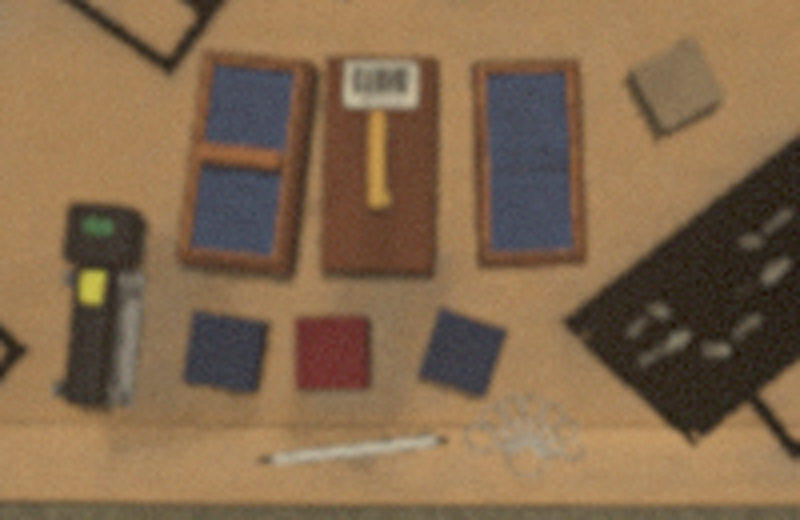

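The crop agrees with the fits: base yaw about +2°, tray about -5°, lid about 0°, with four boxes present. Before moving I'll check clearance to the displays and refine the angles.

```bash
python3 - <<'E'
from h import *
for n in('top','side'):
    p=cap(n); W=cloud(p)
    m=(W[...,0]>.3)&(W[...,0]<.95)&(W[...,1]>-.45)&(W[...,1]<-.05)&(W[...,2]>.06)&(W[...,2]<.35)
    P=W[m]
    print(n,len(P))
    for z0 in np.arange(.05,.33,.05):
        Q=P[(P[:,2]>z0)&(P[:,2]<z0+.05)]
        if len(Q)>5:
            d=np.hypot(Q[:,0]-.617,Q[:,1]+.14); k=d.argmin()
            print(round(z0,2),'min dist tan',d[k].round(3),Q[k].round(3),'max y pt',Q[Q[:,1].argmax()].round(3),'min x',Q[Q[:,0].argmin()].round(3),'max x',Q[Q[:,0].argmax()].round(3))
    m=(W[...,0]>.3)&(W[...,0]<.75)&(W[...,1]>.2)&(W[...,1]<.6)&(W[...,2]>.07)&(W[...,2]<.3); P=W[m]
    for z0 in (.07,.12,.17):
        Q=P[(P[:,2]>z0)&(P[:,2]<z0+.05)]
        if len(Q)>5:
            d=np.hypot(Q[:,0]-.42,Q[:,1]-.27); k=d.argmin(); d2=np.hypot(Q[:,0]-.56,Q[:,1]-.17); j=d2.argmin()
            print('L',z0,'near stand',d[k].round(3),Q[k].round(3),'near tray',d2[j].round(3),Q[j].round(3))
p=cap('top');W=cloud(p)
fit(p,W,.33,.56,.22,.32,.055,.1,'head')
for a,b in((.38,.40),(.40,.42),(.42,.44)):
    m=(W[...,0]>a)&(W[...,0]<b)&(W[...,1]>.22)&(W[...,1]<.32)&(W[...,2]>.052); print(a,np.median(W[m],0).round(4), W[m][:,1].min().round(4),W[m][:,1].max().round(4))
E
```

```text
top 4249
0.05 min dist tan 0.118 [ 0.521 -0.21   0.064] max y pt [ 0.422 -0.08   0.073] min x [ 0.388 -0.245  0.061] max x [ 0.848 -0.29   0.086]
0.1 min dist tan 0.128 [ 0.512 -0.215  0.102] max y pt [ 0.737 -0.05   0.14 ] min x [ 0.4   -0.097  0.119] max x [ 0.949 -0.252  0.133]
0.15 min dist tan 0.14 [ 0.53  -0.25   0.151] max y pt [ 0.403 -0.094  0.154] min x [ 0.393 -0.102  0.19 ] max x [ 0.567 -0.302  0.154]
0.2 min dist tan 0.154 [ 0.504 -0.244  0.2  ] max y pt [ 0.396 -0.101  0.203] min x [ 0.375 -0.116  0.25 ] max x [ 0.556 -0.31   0.214]
0.25 min dist tan 0.162 [ 0.48  -0.226  0.25 ] max y pt [ 0.385 -0.108  0.257] min x [ 0.367 -0.123  0.29 ] max x [ 0.549 -0.319  0.254]
L 0.07 near stand 0.095 [0.494 0.209 0.073] near tray 0.032 [0.57  0.2   0.072]
L 0.12 near stand 0.15 [0.437 0.419 0.122] near tray 0.179 [0.712 0.266 0.124]
L 0.17 near stand 0.142 [0.498 0.389 0.208] near tray 0.179 [0.659 0.319 0.204]
side 6313
0.05 min dist tan 0.118 [ 0.517 -0.203  0.091] max y pt [ 0.422 -0.077  0.062] min x [ 0.405 -0.091  0.099] max x [ 0.855 -0.294  0.079]
0.1 min dist tan 0.123 
[... 264 characters left out ...]
an 0.15 [ 0.502 -0.237  0.203] max y pt [ 0.394 -0.099  0.209] min x [ 0.375 -0.115  0.249] max x [ 0.559 -0.306  0.215]
0.25 min dist tan 0.162 [ 0.492 -0.242  0.25 ] max y pt [ 0.383 -0.105  0.26 ] min x [ 0.367 -0.121  0.291] max x [ 0.549 -0.315  0.25 ]
L 0.07 near stand 0.127 [0.532 0.21  0.072] near tray 0.031 [0.562 0.201 0.077]
L 0.12 near stand 0.16 [0.517 0.398 0.169] near tray 0.199 [0.664 0.34  0.168]
L 0.17 near stand 0.141 [0.511 0.378 0.206] near tray 0.18 [0.662 0.319 0.201]
head c [455.7 278.4] size [ 53.2 145.7] ang 85.7 z 60.5 n 622 med [473.9 278. ]
0.38 [0.3919 0.2815 0.0585] 0.2694 0.2956
0.4 [0.4089 0.2809 0.0596] 0.2675 0.2971
0.42 [0.4288 0.2798 0.0604] 0.2649 0.2973
```

{"op": "apply_moves", "data": {
  "moves": [
    [0, 0, 50, 0],
    [0, 0, 100, 0],
    [0, 0, 150, 0],
    [0, 0, 190, 0],
    [30, 40, 200, -5],
    [60, 80, 200, -10],
    [90, 120, 200, -15],
    [120, 160, 200, -20],
    [150, 200, 200, -25],
    [170, 250, 200, -30],
    [190, 300, 200, -32],
    [210, 350, 200, -32],
    [230, 400, 200, -32],
    [250, 450, 200, -32],
    [265, 500, 200, -32],
    [275, 540, 200, -32],
    [281, 571, 190, -32],
    [281, 571, 140, -32],
    [281, 571, 90, -32],
    [281, 571, 50, -32]
  ]
}}

```text
time_s: 3.7
position: [0.4233, 0.0148, 0.279]
orientation: [[0.954, -0.3, -0.001], [-0.3, -0.954, -0.0], [-0.001, 0.001, -1.0]]
wrist_force: [1.0, -0.0, -0.1]
gripper_width: 0.0853
grip_force: 0.0
```

{"op": "apply_moves", "data": {
  "moves": [
    [1, 0, -50, 0],
    [1, 0, -100, 0],
    [1, 0, -150, 0],
    [1, 0, -190, 0],
    [1, 0, -220, 0],
    [1, 0, -242, 0],
    [1, 0, -258, 0],
    [1, 0, -261, 0],
    [1, 0, -261, 0]
  ]
}}

```text
time_s: 4.6
position: [0.4253, 0.0141, 0.0203]
orientation: [[0.953, -0.302, -0.001], [-0.302, -0.953, -0.0], [-0.001, 0.0, -1.0]]
wrist_force: [1.2, -0.2, -0.4]
gripper_width: 0.0855
grip_force: 0.0
```

{"op": "apply_moves", "data": {
  "moves": [
    [0, 0, 0, 0],
    [0, 0, 0, 0],
    [0, 0, 0, 0],
    [0, 0, 0, 0],
    [0, 0, 0, 0],
    [0, 0, 0, 0],
    [0, 0, 0, 0]
  ],
  "gripper": 40
}}

```text
time_s: 5.3
position: [0.4262, 0.0141, 0.0215]
orientation: [[0.953, -0.302, 0.003], [-0.302, -0.953, -0.0], [0.002, -0.001, -1.0]]
wrist_force: [-0.9, 0.2, 5.8]
gripper_width: 0.0511
grip_force: 62.9
```

{"op": "apply_moves", "data": {
  "moves": [
    [0, 0, 15, 0],
    [0, 0, 35, 0],
    [0, 0, 60, 0],
    [20, -10, 70, 4],
    [45, -20, 70, 10],
    [70, -33, 70, 16],
    [90, -43, 70, 19.7],
    [101, -48, 65, 19.7],
    [101, -48, 60, 19.7],
    [101, -48, 60, 19.7],
    [101, -48, 60, 19.7]
  ]
}}

```text
time_s: 6.4
position: [0.5247, -0.0334, 0.0799]
orientation: [[0.999, 0.037, -0.002], [0.037, -0.999, 0.0], [-0.002, -0.0, -1.0]]
wrist_force: [0.2, -0.4, -0.1]
gripper_width: 0.0505
grip_force: 62.4
```

```bash
python3 - <<'E'
from h import *
s=bot.sense();print(s['position'],s['gripper_width'],s['grip_force'])
p=cap('side');W=cloud(p)
im=cv2.cvtColor(p['pixels'],cv2.COLOR_RGB2BGR)[190:300,230:400]
cv2.imwrite('pics/s1.png',cv2.resize(im,None,fx=4.5,fy=4.5,interpolation=cv2.INTER_CUBIC))
fit(p,W,.4,.7,-.1,.03,.004,.03,'base side')
fit(p,W,.4,.7,-.1,.03,.018,.03,'base up side')
fit(p,W,.37,.47,.08,.148,.035,.06,'red')
fit(p,W,.45,.66,.02,.125,.045,.06,'lid')
fit(p,W,.45,.66,.12,.23,.083,.12,'rib')
fit(p,W,.55,.67,-.2,-.09,.035,.06,'tan')
E
```

```text
[ 0.52467975 -0.0333651   0.07988165] 0.05049514097849775 62.43551217019558
base side c [565.  -28.6] size [154.3  81.8] ang 0.1 z 14.2 n 488 med [571.6 -59.7]
base up side c [563.7 -41.9] size [ 54.6 139.8] ang 89.5 z 23.3 n 189 med [563.3 -61.5]
red c [423.2 111.8] size [52.5 54.9] ang 0.3 z 46.7 n 356 med [425.  117.8]
lid c [557.   80.1] size [ 89.4 151.7] ang 89.9 z 56.2 n 948 med [557.4  81.9]
rib c [558.2 174.2] size [61.6 10.3] ang 82.7 z 95.4 n 96 med [559.  185.7]
tan c [ 616.8 -138.7] size [53.2 55.8] ang 28.8 z 46.8 n 227 med [ 615.7 -129.4]
```

View pics/s1.png

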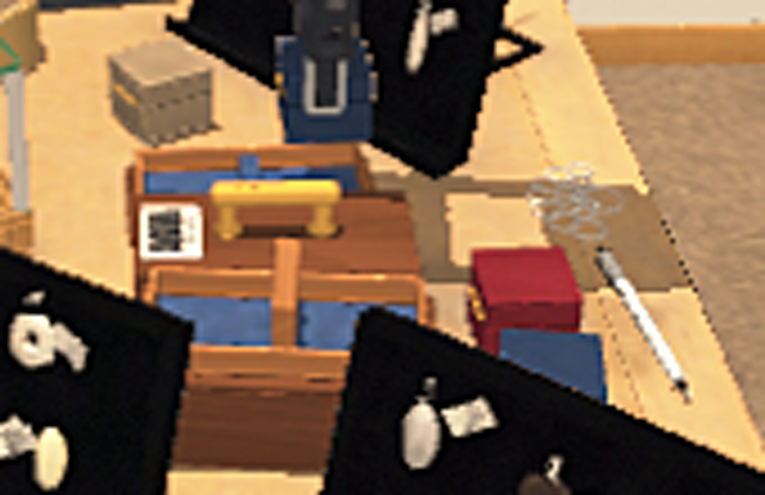

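The side view shows the blue box gripped cleanly over the near half of the base. The studs face +x on red and tan.

{"op": "apply_moves", "data": {
  "moves": [
    [1.5, -0.5, -15, 0],
    [1.5, -0.5, -28, 0],
    [1.5, -0.5, -37, 0],
    [1.5, -0.5, -42, 0],
    [1.5, -0.5, -46, 0],
    [1.5, -0.5, -49, 0],
    [1.5, -0.5, -50.5, 0],
    [1.5, -0.5, -50.5, 0],
    [1.5, -0.5, -50.5, 0]
  ]
}}

```text
time_s: 7.35
position: [0.528, -0.0344, 0.0301]
orientation: [[0.999, 0.037, 0.0], [0.037, -0.999, -0.0], [0.0, 0.0, -1.0]]
wrist_force: [-0.8, -0.0, -0.0]
gripper_width: 0.0515
grip_force: 62.4
```

{"op": "apply_moves", "data": {
  "moves": [
    [0, 0, -0.5, 0],
    [0, 0, -0.5, 0],
    [0, 0, -0.5, 0]
  ],
  "gripper": 64
}}

```text
time_s: 7.65
position: [0.5279, -0.0344, 0.0295]
orientation: [[0.999, 0.037, 0.0], [0.037, -0.999, -0.0], [0.0, 0.0, -1.0]]
wrist_force: [-0.7, -0.6, -0.8]
gripper_width: 0.0641
grip_force: 0.0
```

{"op": "apply_moves", "data": {
  "moves": [
    [0, 0, 10, 0],
    [0, 0, 35, 0],
    [0, 0, 75, 0],
    [0, 0, 100, 0],
    [25, -30, 100, 8],
    [55, -65, 100, 16],
    [80, -95, 95, 24],
    [88.5, -105, 80, 26],
    [88.5, -105, 50, 26],
    [88.5, -105, 25, 26],
    [88.5, -105, 5, 26],
    [88.5, -105, -6, 26],
    [88.5, -105, -11, 26],
    [88.5, -105, -11, 26]
  ],
  "gripper": 85
}}

```text
time_s: 9.05
position: [0.6164, -0.1394, 0.0185]
orientation: [[0.882, 0.471, 0.0], [0.471, -0.882, -0.0], [0.0, 0.0, -1.0]]
wrist_force: [0.0, 0.7, -0.4]
gripper_width: 0.0849
grip_force: 0.0
```

{"op": "apply_moves", "data": {
  "moves": [
    [0, 0, 0, 0],
    [0, 0, 0, 0],
    [0, 0, 0, 0],
    [0, 0, 0, 0],
    [0, 0, 0, 0],
    [0, 0, 0, 0],
    [0, 0, 0, 0]
  ],
  "gripper": 40
}}

```text
time_s: 9.75
position: [0.6172, -0.1396, 0.0198]
orientation: [[0.882, 0.471, 0.003], [0.471, -0.882, -0.001], [0.002, 0.002, -1.0]]
wrist_force: [-0.2, 0.7, 6.1]
gripper_width: 0.051
grip_force: 64.5
```

{"op": "apply_moves", "data": {
  "moves": [
    [0, 0, 15, 0],
    [0, 0, 35, 0],
    [0, 0, 65, 0],
    [-2, 20, 75, -5],
    [-6, 45, 75, -12],
    [-11, 70, 75, -19],
    [-15, 92, 75, -25],
    [-17.5, 105, 70, -26],
    [-17.5, 108, 62, -26],
    [-17.5, 108, 62, -26]
  ]
}}

```text
time_s: 10.75
position: [0.5978, -0.0312, 0.079]
orientation: [[0.999, 0.038, -0.003], [0.038, -0.999, -0.0], [-0.003, 0.0, -1.0]]
wrist_force: [-0.0, -0.5, 0.2]
gripper_width: 0.0507
grip_force: 63.8
```

```bash
python3 - <<'E'
from h import *
s=bot.sense();print(s['position'],s['gripper_width'],s['grip_force'])
p=cap('side');save(p,'s2f.png')
im=cv2.cvtColor(p['pixels'],cv2.COLOR_RGB2BGR)[190:300,230:400]
cv2.imwrite('pics/s2.png',cv2.resize(im,None,fx=4.5,fy=4.5,interpolation=cv2.INTER_CUBIC))
E
```

```text
[ 0.59783256 -0.03116118  0.07902457] 0.05072949558938033 63.837483152747154
```

View pics/s2.png

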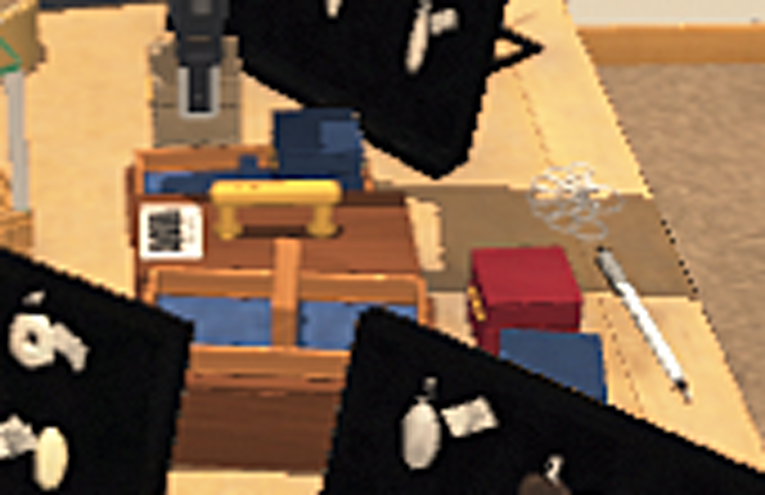

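The blue box stands in the near compartment, and the tan box hovers above the far one.

{"op": "apply_moves", "data": {
  "moves": [
    [1, -0.5, -15, 0],
    [1, -0.5, -28, 0],
    [1, -0.5, -37, 0],
    [1, -0.5, -42, 0],
    [1, -0.5, -46, 0],
    [1, -0.5, -49, 0],
    [1, -0.5, -51.5, 0],
    [1, -0.5, -51.5, 0],
    [1, -0.5, -51.5, 0]
  ]
}}

```text
time_s: 11.7
position: [0.5999, -0.0319, 0.0291]
orientation: [[0.999, 0.037, 0.0], [0.037, -0.999, -0.0], [0.0, 0.0, -1.0]]
wrist_force: [0.7, 0.3, -0.5]
gripper_width: 0.0511
grip_force: 63.8
```

{"op": "apply_moves", "data": {
  "moves": [
    [0, 0, -0.5, 0],
    [0, 0, -0.5, 0],
    [0, 0, -0.5, 0]
  ],
  "gripper": 64
}}

```text
time_s: 12.0
position: [0.5999, -0.0319, 0.0286]
orientation: [[0.999, 0.037, 0.0], [0.037, -0.999, -0.0], [0.0, 0.0, -1.0]]
wrist_force: [0.0, 0.8, 0.6]
gripper_width: 0.0641
grip_force: 0.0
```

{"op": "apply_moves", "data": {
  "moves": [
    [0, 0, 10, 0],
    [0, 0, 35, 0],
    [0, 0, 75, 0],
    [0, 0, 120, 0],
    [-10, 40, 150, 0],
    [-25, 90, 160, -4],
    [-60, 130, 160, -7],
    [-100, 130, 160, -7],
    [-150, 130, 160, -7],
    [-190, 130, 160, -7]
  ],
  "gripper": 50
}}

```text
time_s: 13.0
position: [0.4069, 0.0984, 0.1887]
orientation: [[0.996, -0.084, -0.001], [-0.084, -0.996, -0.0], [-0.001, 0.0, -1.0]]
wrist_force: [0.7, -0.7, 0.9]
gripper_width: 0.0506
grip_force: 47.1
```

```bash
python3 - <<'E'
from h import *
s=bot.sense();print(s['position'],s['gripper_width'],s['orientation'][:,0])
p=cap('top');save(p,'t2.png');W=cloud(p)
fit(p,W,.37,.47,.15,.22,.035,.06,'blueL')
fit(p,W,.37,.47,.08,.148,.035,.06,'red')
fit(p,W,.45,.562,-.085,.02,.04,.07,'b near')
fit(p,W,.565,.66,-.085,.02,.04,.07,'b far')
fit(p,W,.45,.66,-.085,.02,.018,.03,'base up')
fit(p,W,.45,.66,-.085,.02,.004,.03,'base')
fit(p,W,.45,.66,.12,.23,.04,.08,'tray')
fit(p,W,.45,.66,.12,.23,.062,.08,'tray up')
fit(p,W,.45,.66,.12,.23,.083,.12,'rib')
im=cv2.cvtColor(p['pixels'],cv2.COLOR_RGB2BGR)[180:310,150:350]
cv2.imwrite('pics/t2c.png',cv2.resize(im,None,fx=4,fy=4,interpolation=cv2.INTER_CUBIC))
E
```

```text
[0.40686446 0.09836559 0.18868297] 0.0506049879111271 [ 9.96475811e-01 -8.38781925e-02 -6.37949136e-04]
blueL none
red none
b near c [522.6 -35.8] size [51.3 51.6] ang 0.4 z 53.6 n 333 med [521.9 -35.8]
b far none
base up c [562.7 -32.9] size [142.3  69. ] ang 2.0 z 23.4 n 267 med [560.4 -36.4]
base c [563. -34.] size [159.9  95.1] ang 2.6 z 10.2 n 1072 med [579.1 -30.6]
tray c [559.2 171.6] size [ 81.2 153. ] ang 84.1 z 55.6 n 1385 med [552.2 169.6]
tray up c [559.1 170.9] size [ 67.9 140.1] ang 83.3 z 69.7 n 206 med [545.  153.6]
rib c [557.4 170.7] size [58.3 11.8] ang 84.0 z 94.2 n 96 med [556.6 170.8]
```

View pics/t2c.png

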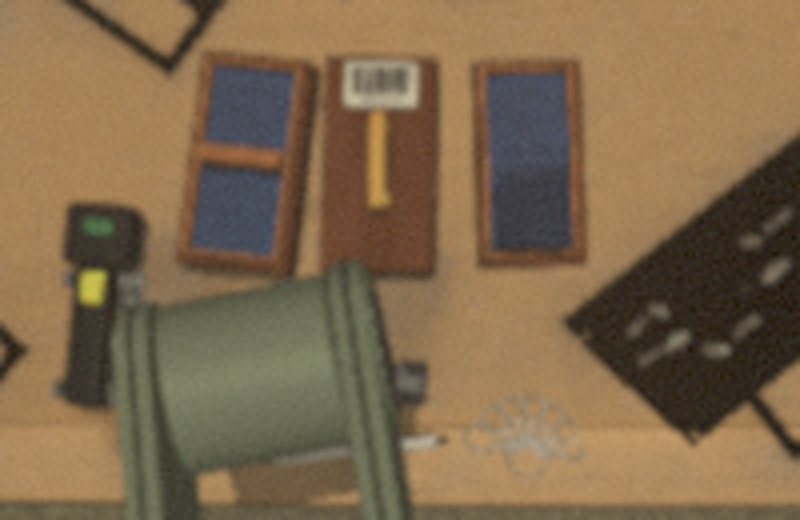

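The re-closing fingers lifted the tan box out again, because I set 50 mm too early; it is still in the grip. I'll take it back to the compartment and check how deep it sits.

{"op": "apply_moves", "data": {
  "moves": [
    [40, 0, 0, 0],
    [80, -10, 0, 2],
    [120, -40, -5, 4],
    [160, -80, -20, 7],
    [185, -115, -40, 7],
    [193, -130, -60, 7],
    [193, -130, -70, 7],
    [193, -130, -70, 7]
  ]
}}

```text
time_s: 13.85
position: [0.6015, -0.0319, 0.1169]
orientation: [[0.999, 0.036, -0.004], [0.036, -0.999, 0.001], [-0.004, -0.001, -1.0]]
wrist_force: [0.3, -0.1, -1.0]
gripper_width: 0.051
grip_force: 47.1
```

```bash
python3 - <<'E'
from h import *
s=bot.sense();print(s['position'],s['gripper_width'],s['grip_force'])
p=cap('side');W=cloud(p)
im=cv2.cvtColor(p['pixels'],cv2.COLOR_RGB2BGR)[130:280,230:400]
cv2.imwrite('pics/s3.png',cv2.resize(im,None,fx=4,fy=4,interpolation=cv2.INTER_CUBIC))
# tan-coloured pixels near TCP
hsv=cv2.cvtColor(p['pixels'],cv2.COLOR_RGB2HSV)
m=(abs(W[...,0]-s['position'][0])<.04)&(abs(W[...,1]-s['position'][1])<.05)&(W[...,2]>.035)&(W[...,2]<.17)
P=W[m]; print(len(P)); 
for a in np.arange(.03,.17,.01):
    q=m&(W[...,2]>=a)&(W[...,2]<a+.01)
    print(round(a,2),q.sum(), np.round(W[q].min(0)[:2],3) if q.any() else '', np.round(W[q].max(0)[:2],3) if q.any() else '', p['pixels'][q].mean(0).round() if q.any() else '')
E
```

```text
[ 0.60145473 -0.03192146  0.11685169] 0.050971699649799446 47.07002967596054
468
0.03 0   
0.04 0   
0.05 0   
0.06 0   
0.07 0   
0.08 1 [ 0.58  -0.009] [ 0.58  -0.009] [182. 138.  93.]
0.09 61 [ 0.577 -0.01 ] [ 0.627 -0.003] [140. 112.  83.]
0.1 70 [ 0.577 -0.028] [ 0.627 -0.002] [141. 113.  84.]
0.11 70 [ 0.577 -0.044] [ 0.629 -0.003] [143. 115.  85.]
0.12 58 [ 0.577 -0.011] [0.626 0.004] [148. 125. 101.]
0.13 145 [ 0.576 -0.056] [0.626 0.008] [128. 107.  84.]
0.14 34 [ 0.591 -0.064] [0.612 0.01 ] [77. 73. 70.]
0.15 25 [ 0.591 -0.06 ] [0.612 0.009] [76. 72. 69.]
0.16 4 [0.598 0.008] [0.606 0.01 ] [40. 38. 40.]
0.17 0
```

View pics/s3.png

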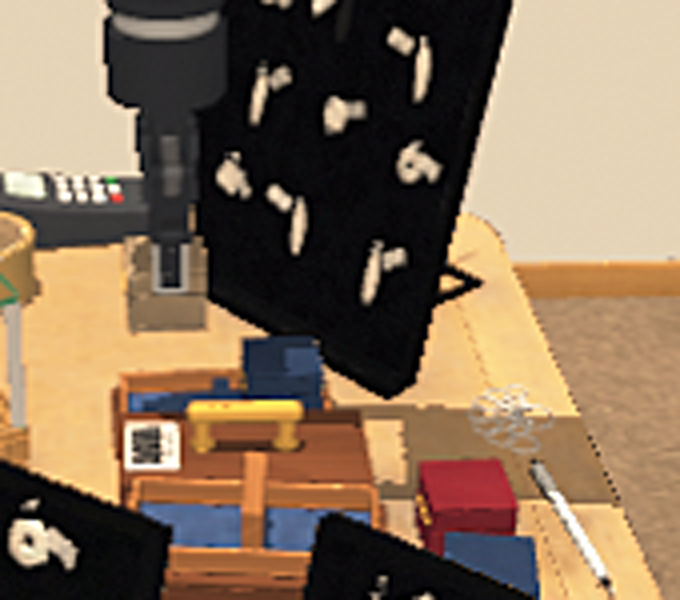

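The tan box is held upright with its underside about 28 mm below the TCP, and the blue box is still in place.

{"op": "apply_moves", "data": {
  "moves": [
    [-1, 0, -20, 0],
    [-1, 0, -40, 0],
    [-1, 0, -55, 0],
    [-1, 0, -63, 0],
    [-1, 0, -70, 0],
    [-1, 0, -75, 0],
    [-1, 0, -78, 0],
    [-1, 0, -80, 0],
    [-1, 0, -80, 0]
  ]
}}

```text
time_s: 14.8
position: [0.6018, -0.0319, 0.0384]
orientation: [[0.999, 0.037, 0.0], [0.037, -0.999, -0.0], [0.0, 0.0, -1.0]]
wrist_force: [0.1, -0.6, -1.2]
gripper_width: 0.0511
grip_force: 47.1
```

{"op": "apply_moves", "data": {
  "moves": [
    [-1.5, 0, -1, 0],
    [-1.5, 0, -2, 0],
    [-1.5, 0, -2.5, 0],
    [-1.5, 0, -2.5, 0]
  ]
}}

```text
time_s: 15.2
position: [0.6003, -0.032, 0.037]
orientation: [[0.999, 0.037, 0.001], [0.037, -0.999, -0.0], [0.001, 0.0, -1.0]]
wrist_force: [-2.9, -0.8, 5.5]
gripper_width: 0.0511
grip_force: 47.7
```

{"op": "apply_moves", "data": {
  "moves": [
    [0, 0, 0, 0],
    [0, 0, 0, 0],
    [0, 0, 0, 0],
    [0, 0, 0, 0]
  ],
  "gripper": 64
}}

```text
time_s: 15.6
position: [0.6002, -0.0319, 0.0357]
orientation: [[0.999, 0.037, -0.0], [0.037, -0.999, -0.0], [-0.0, 0.0, -1.0]]
wrist_force: [0.0, 0.3, 0.3]
gripper_width: 0.0644
grip_force: 0.0
```

{"op": "apply_moves", "data": {
  "moves": [
    [0, 0, 10, 0],
    [0, 0, 35, 0],
    [0, 0, 75, 0],
    [0, 0, 120, 0],
    [-10, 40, 150, 0],
    [-25, 90, 160, -4],
    [-35, 130, 160, -7],
    [-40, 170, 160, -7],
    [-43, 200, 160, -7],
    [-43, 202, 160, -7],
    [-43, 202, 160, -7]
  ]
}}

```text
time_s: 16.7
position: [0.5571, 0.1706, 0.1963]
orientation: [[0.997, -0.083, 0.001], [-0.083, -0.997, -0.0], [0.001, 0.0, -1.0]]
wrist_force: [-0.1, 0.3, 0.4]
gripper_width: 0.0641
grip_force: 0.0
```

```bash
python3 - <<'E'
from h import *
s=bot.sense();print(s['position'],s['gripper_width'],s['orientation'][:,0])
p=cap('top');W=cloud(p)
fit(p,W,.37,.47,.15,.22,.035,.06,'blueL')
fit(p,W,.37,.47,.08,.148,.035,.06,'red')
fit(p,W,.45,.562,-.085,.02,.04,.07,'b near')
fit(p,W,.565,.66,-.085,.02,.04,.07,'b far')
fit(p,W,.45,.66,-.085,.02,.018,.03,'base up')
p=cap('side');W=cloud(p)
fit(p,W,.45,.562,-.085,.02,.045,.07,'b near')
fit(p,W,.565,.66,-.085,.02,.045,.07,'b far')
E
```

```text
[0.5571479  0.17060948 0.19632104] 0.0640749079603406 [ 9.96536177e-01 -8.31582213e-02  5.98269740e-04]
blueL none
red c [424.4 106.2] size [51.3 45.4] ang 1.3 z 45.8 n 282 med [424.7 103.7]
b near c [522.6 -35.9] size [52.  51.6] ang 0.2 z 53.6 n 330 med [522.  -35.8]
b far c [601.  -32.8] size [51.8 52. ] ang 0.6 z 53.7 n 331 med [600.  -32.8]
base up c [562.8 -32.8] size [142.8  68.9] ang 2.0 z 23.5 n 245 med [560.3 -36.4]
b near c [524.1 -32.5] size [49.2 53.6] ang 2.9 z 55.1 n 217 med [523.2 -22.1]
b far c [599.8 -29.3] size [51.1 55.3] ang 0.6 z 55.0 n 248 med [600.6 -22. ]
```

Both boxes stand in the base. Next I grip the tray's rib, with the tool turned so the fingers close along the tray's x.

{"op": "apply_moves", "data": {
  "moves": [
    [0, 0, 0, 8.5],
    [0, 0, 0, 17],
    [0, 0, 0, 25.5],
    [0, 0, 0, 34],
    [0, 0, 0, 42.5],
    [0, 0, 0, 51],
    [0, 0, 0, 59.5],
    [0, 0, 0, 68],
    [0, 1, -20, 76.5],
    [0, 1, -40, 85],
    [0, 1, -60, 89],
    [0, 1, -80, 89],
    [0, 1, -100, 89],
    [0, 1, -115, 89],
    [0, 1, -125, 89],
    [0, 1, -132, 89],
    [0, 1, -134, 89],
    [0, 1, -134, 89]
  ],
  "gripper": 50
}}

```text
time_s: 18.6
position: [0.5575, 0.1709, 0.062]
orientation: [[0.103, 0.995, 0.0], [0.995, -0.103, 0.0], [0.0, 0.0, -1.0]]
wrist_force: [-1.0, 0.1, 0.4]
gripper_width: 0.0499
grip_force: 0.0
```

{"op": "apply_moves", "data": {
  "moves": [
    [0, 0, 0, 0],
    [0, 0, 0, 0],
    [0, 0, 0, 0],
    [0, 0, 0, 0],
    [0, 0, 0, 0],
    [0, 0, 0, 0],
    [0, 0, 0, 0],
    [0, 0, 0, 0]
  ],
  "gripper": 5
}}

```text
time_s: 19.4
position: [0.5578, 0.1713, 0.0625]
orientation: [[0.102, 0.995, 0.002], [0.995, -0.102, 0.0], [0.001, 0.002, -1.0]]
wrist_force: [0.3, -0.6, 5.5]
gripper_width: 0.011
grip_force: 59.6
```

{"op": "apply_moves", "data": {
  "moves": [
    [0, 0, 10, 0],
    [0, 0, 30, 0],
    [0, 0, 60, 0],
    [0, 0, 90, 0],
    [0, -10, 110, 0],
    [0, -30, 110, 1],
    [1, -60, 110, 3],
    [2, -90, 110, 5],
    [3, -120, 110, 7],
    [4, -150, 110, 7.8],
    [5, -180, 110, 7.8],
    [5, -198, 108, 7.8],
    [5, -203, 100, 7.8],
    [5, -203, 90, 7.8],
    [5, -203, 85, 7.8],
    [5, -203, 85, 7.8],
    [5, -203, 85, 7.8]
  ]
}}

```text
time_s: 21.1
position: [0.5622, -0.031, 0.1466]
orientation: [[-0.035, 0.999, -0.0], [0.999, 0.035, 0.0], [0.0, -0.0, -1.0]]
wrist_force: [-0.1, -0.7, -2.9]
gripper_width: 0.011
grip_force: 58.6
```

```bash
python3 - <<'E'
from h import *
s=bot.sense();print(s['position'],s['gripper_width'],s['grip_force'],s['orientation'][:,0])
p=cap('top');W=cloud(p)
z=s['position'][2]-.0625; print('tray z',z)
fit(p,W,.45,.68,-.11,.03,z+.045,z+.064,'tray ledge top')
fit(p,W,.45,.68,-.11,.03,z+.045,z+.078,'tray all')
im=cv2.cvtColor(p['pixels'],cv2.COLOR_RGB2BGR)[180:310,150:350]
cv2.imwrite('pics/t4.png',cv2.resize(im,None,fx=4,fy=4,interpolation=cv2.INTER_CUBIC))
p=cap('side');W=cloud(p)
fit(p,W,.45,.68,-.11,.03,z+.045,z+.078,'tray all')
# +y face of tray and of base
for a,b,n in((z+.008,z+.048,'tray'),(.001,.008,'base')):
  m=(W[...,0]>.5)&(W[...,0]<.63)&(W[...,1]>-.0)&(W[...,1]<.03)&(W[...,2]>a)&(W[...,2]<b)
  if m.sum()>20:
    c=np.polyfit(W[m][:,0]-.5628,W[m][:,1],1); print(n,m.sum(),'slope deg',np.degrees(c[0]),'y at ctr',c[1]*1000,'z range',W[m][:,2].min(),W[m][:,2].max())
E
```

```text
[ 0.56220801 -0.03096367  0.14656575] 0.011047071113245035 58.62137496471405 [-3.48735452e-02  9.99391706e-01  2.34045373e-04]
tray z 0.08406574751132329
tray ledge top c [525.1 -31.4] size [59.9 59.1] ang 0.0 z 138.8 n 287 med [517.  -20.8]
tray all c [526.5 -31.4] size [80.8 82.6] ang 89.8 z 139.5 n 578 med [514.1 -23.5]
tray all c [562.3 -25.6] size [152.1  82.7] ang 2.9 z 142.2 n 1190 med [565.6   2.1]
tray 701 slope deg 2.0789304763301852 y at ctr 10.708155178831253 z range 0.09208693775083265 0.13192749228166883
```

View pics/t4.png

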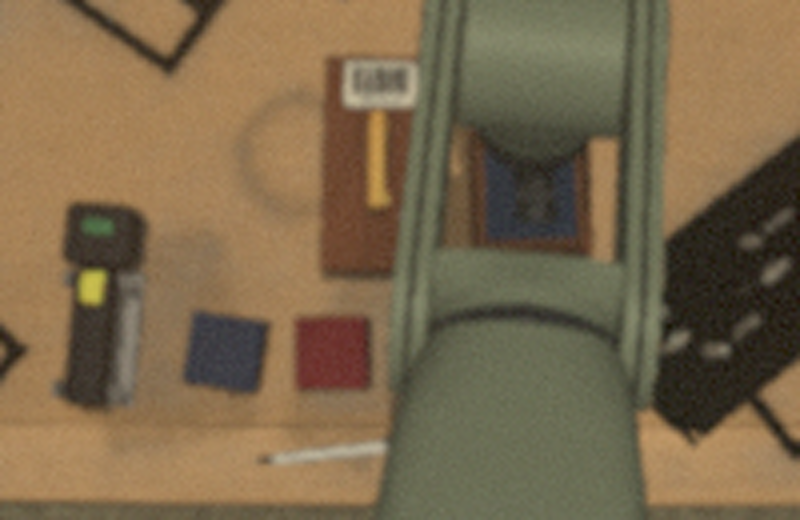

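The tray hangs over the base with yaw about 2.1°, matching the base. I'll lower it to just above the upstand, then ease it down while watching the force.

{"op": "apply_moves", "data": {
  "moves": [
    [0.5, -1, -15, 0],
    [0.5, -1, -30, 0],
    [0.5, -1, -42, 0],
    [0.5, -1, -50, 0],
    [0.5, -1, -56, 0],
    [0.5, -1, -58, 0],
    [0.5, -1, -58, 0]
  ]
}}

```text
time_s: 21.9
position: [0.5629, -0.0329, 0.0888]
orientation: [[-0.034, 0.999, 0.0], [0.999, 0.034, 0.0], [0.0, 0.0, -1.0]]
wrist_force: [-0.4, 0.3, -2.8]
gripper_width: 0.0112
grip_force: 58.7
```

{"op": "apply_moves", "data": {
  "moves": [
    [0, 0, -2, 0],
    [0, 0, -4, 0],
    [0, 0, -6, 0],
    [0, 0, -8, 0],
    [0, 0, -8, 0]
  ]
}}

```text
time_s: 22.4
position: [0.5625, -0.0329, 0.0805]
orientation: [[-0.034, 0.999, -0.001], [0.999, 0.034, 0.0], [0.0, -0.001, -1.0]]
wrist_force: [-0.7, -0.1, -3.0]
gripper_width: 0.0112
grip_force: 58.7
```

It went over the upstand without contact.

{"op": "apply_moves", "data": {
  "moves": [
    [0, 0, -2, 0],
    [0, 0, -4, 0],
    [0, 0, -6, 0],
    [0, 0, -8, 0],
    [0, 0, -9.5, 0],
    [0, 0, -10.5, 0],
    [0, 0, -10.5, 0]
  ]
}}

```text
time_s: 23.1
position: [0.5627, -0.0329, 0.0706]
orientation: [[-0.034, 0.999, 0.0], [0.999, 0.034, -0.0], [-0.0, 0.0, -1.0]]
wrist_force: [-0.2, -0.0, -1.9]
gripper_width: 0.011
grip_force: 59.1
```

{"op": "apply_moves", "data": {
  "moves": [
    [0, 0, -0.5, 0],
    [0, 0, -0.5, 0],
    [0, 0, -0.5, 0],
    [0, 0, -0.5, 0]
  ],
  "gripper": 45
}}

```text
time_s: 23.5
position: [0.563, -0.0329, 0.07]
orientation: [[-0.034, 0.999, 0.001], [0.999, 0.034, -0.0], [-0.0, 0.001, -1.0]]
wrist_force: [-0.0, -1.1, -0.3]
gripper_width: 0.045
grip_force: 0.0
```

{"op": "apply_moves", "data": {
  "moves": [
    [0, 0, 15, 0],
    [0, 0, 50, 0],
    [0, 0, 100, 0],
    [0, 0, 150, 0],
    [-30, -20, 160, -8],
    [-70, -40, 160, -8],
    [-90, -50, 160, -8]
  ]
}}

```text
time_s: 24.2
position: [0.4703, -0.0837, 0.2306]
orientation: [[0.106, 0.994, 0.0], [0.994, -0.106, -0.001], [-0.001, 0.0, -1.0]]
wrist_force: [0.1, 0.3, -0.1]
gripper_width: 0.0451
grip_force: 0.0
```

```bash
python3 - <<'E'
from h import *
s=bot.sense();print(s['position'],s['gripper_width'],s['orientation'][:,0])
p=cap('top');W=cloud(p)
fit(p,W,.35,.5,.14,.25,.035,.06,'blueL')
fit(p,W,.35,.5,.06,.148,.035,.06,'red')
fit(p,W,.45,.66,.02,.125,.04,.06,'lid')
fit(p,W,.45,.66,-.1,.02,.05,.07,'tray')
p=cap('side');W=cloud(p)
fit(p,W,.45,.66,-.1,.02,.05,.085,'tray')
fit(p,W,.35,.5,.14,.25,.035,.06,'blueL')
m=(W[...,0]>.5)&(W[...,0]<.62)&(W[...,1]>-.1)&(W[...,1]<.0)&(W[...,2]>.095); print('rib top z',np.percentile(W[m][:,2],[50,90,98]),m.sum())
E
```

```text
[ 0.47030159 -0.0836905   0.23056954] 0.045050305161273736 [ 1.06358355e-01  9.94327645e-01 -6.60116730e-04]
blueL c [423.8 184.6] size [53.1 52.5] ang 81.1 z 45.6 n 339 med [424.  184.3]
red c [424.5 109.5] size [51.2 52.2] ang 0.8 z 45.8 n 346 med [424.5 109.3]
lid c [558.1  75.6] size [ 82.2 152.6] ang 89.3 z 54.6 n 1386 med [555.7  72.6]
tray c [601.8 -30.8] size [56.6 61.8] ang 3.0 z 62.9 n 393 med [604.1 -29.7]
tray c [561.6 -26.6] size [ 83.8 154.2] ang 89.3 z 65.3 n 1250 med [567.2  -1.1]
blueL c [422.8 187. ] size [51.5 52. ] ang 79.9 z 46.7 n 251 med [417.8 182.7]
rib top z [0.39932301 0.56205016 0.5786633 ] 824
```

The tray is fully seated. Now blueL, closing along x.

{"op": "apply_moves", "data": {
  "moves": [
    [-10, 40, 10, -1],
    [-20, 80, 10, -2],
    [-30, 120, 10, -3],
    [-40, 160, 10, -3],
    [-46, 200, 10, -3],
    [-46, 240, 0, -3],
    [-46, 262, -30, -3],
    [-46, 269, -80, -3],
    [-46, 269, -130, -3],
    [-46, 269, -170, -3],
    [-46, 269, -195, -3],
    [-46, 269, -208, -3],
    [-46, 269, -213, -3],
    [-46, 269, -213, -3]
  ],
  "gripper": 85
}}

```text
time_s: 25.7
position: [0.4271, 0.1866, 0.0163]
orientation: [[0.157, 0.988, -0.0], [0.988, -0.157, -0.0], [-0.0, -0.0, -1.0]]
wrist_force: [-1.1, 0.4, -1.1]
gripper_width: 0.0851
grip_force: 0.0
```

{"op": "apply_moves", "data": {
  "moves": [
    [0, 0, 0, 0],
    [0, 0, 0, 0],
    [0, 0, 0, 0],
    [0, 0, 0, 0],
    [0, 0, 0, 0],
    [0, 0, 0, 0],
    [0, 0, 0, 0]
  ],
  "gripper": 40
}}

```text
time_s: 26.4
position: [0.4276, 0.1865, 0.018]
orientation: [[0.158, 0.987, 0.002], [0.987, -0.158, 0.001], [0.001, 0.002, -1.0]]
wrist_force: [-0.7, -0.2, 6.6]
gripper_width: 0.0507
grip_force: 63.4
```

{"op": "apply_moves", "data": {
  "moves": [
    [0, 0, 15, 0],
    [0, 0, 45, 0],
    [0, 0, 85, -4],
    [10, -5, 120, -12],
    [30, -20, 130, -20],
    [50, -40, 130, -28],
    [70, -65, 130, -36],
    [90, -90, 130, -44],
    [110, -115, 130, -52],
    [130, -145, 130, -60],
    [150, -175, 130, -68],
    [165, -200, 125, -75],
    [173, -215, 115, -79],
    [173, -218.5, 100, -79],
    [173, -218.5, 85, -79],
    [173, -218.5, 80, -79],
    [173, -218.5, 80, -79],
    [173, -218.5, 80, -79]
  ]
}}

```text
time_s: 28.2
position: [0.6001, -0.0322, 0.0975]
orientation: [[0.999, 0.034, 0.001], [0.034, -0.999, -0.0], [0.001, 0.0, -1.0]]
wrist_force: [-0.2, 0.5, -0.5]
gripper_width: 0.0512
grip_force: 62.6
```

```bash
python3 - <<'E'
from h import *
s=bot.sense();print(s['position'],s['gripper_width'],s['grip_force'],s['orientation'][:,0])
p=cap('side');W=cloud(p)
im=cv2.cvtColor(p['pixels'],cv2.COLOR_RGB2BGR)[130:280,230:400]
cv2.imwrite('pics/s5.png',cv2.resize(im,None,fx=4,fy=4,interpolation=cv2.INTER_CUBIC))
x,y,z=s['position']
m=(abs(W[...,0]-x)<.04)&(abs(W[...,1]-y)<.05)&(W[...,2]>z-.05)&(W[...,2]<z+.1)
for a in np.arange(z-.05,z+.05,.01):
    q=m&(W[...,2]>=a)&(W[...,2]<a+.01)
    if q.any(): print(round(a-z,3),q.sum(),W[q].min(0)[:2].round(3),W[q].max(0)[:2].round(3))
q=m&(W[...,1]>y+.015)
E
```

```text
[ 0.60014758 -0.03221839  0.09752979] 0.05116383867772233 62.594546377658844 [0.99942423 0.03391011 0.00114372]
-0.05 97 [ 0.562 -0.019] [0.638 0.015]
-0.04 224 [ 0.562 -0.07 ] [0.638 0.015]
-0.03 99 [ 0.562 -0.066] [0.633 0.01 ]
-0.02 103 [ 0.562 -0.063] [0.632 0.007]
-0.01 83 [ 0.562 -0.045] [0.624 0.003]
0.0 99 [ 0.56 -0.06] [0.624 0.001]
0.01 63 [ 0.572 -0.011] [0.624 0.009]
0.02 131 [ 0.572 -0.061] [0.624 0.01 ]
0.03 62 [ 0.574 -0.058] [0.624 0.011]
0.04 8 [0.591 0.001] [0.611 0.008]
0.05 9 [ 0.584 -0.003] [0.611 0.017]
```

View pics/s5.png

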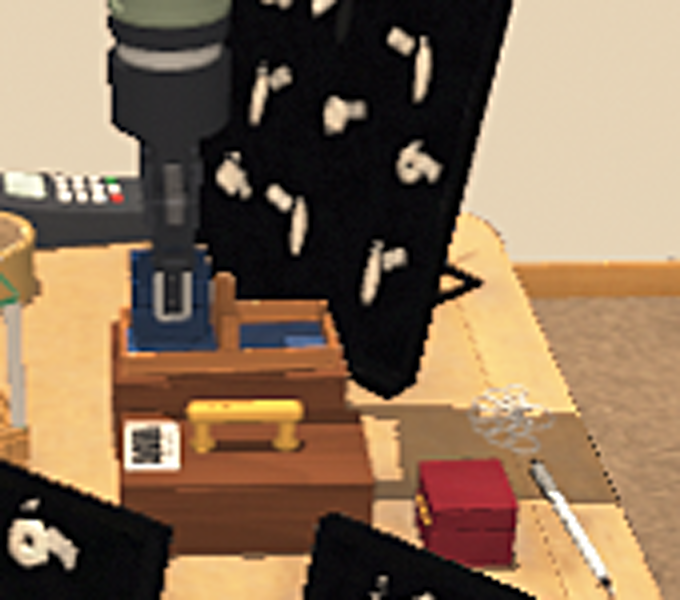

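The box is held over the far compartment of the seated tray, so I'll lower it.

{"op": "apply_moves", "data": {
  "moves": [
    [1, 0, -4, 0],
    [1, 0, -8, 0],
    [1, 0, -12, 0],
    [1, 0, -15, 0],
    [1, 0, -17, 0],
    [1, 0, -17, 0],
    [1, 0, -17, 0]
  ]
}}

```text
time_s: 28.95
position: [0.6007, -0.0323, 0.0801]
orientation: [[0.999, 0.034, -0.0], [0.034, -0.999, -0.0], [-0.0, 0.0, -1.0]]
wrist_force: [-1.4, 0.2, 2.0]
gripper_width: 0.0511
grip_force: 62.7
```

{"op": "apply_moves", "data": {
  "moves": [
    [0, 0, -0.5, 0],
    [0, 0, -0.5, 0],
    [0, 0, -0.5, 0],
    [0, 0, -0.5, 0]
  ],
  "gripper": 66
}}

```text
time_s: 29.35
position: [0.6008, -0.0324, 0.0792]
orientation: [[0.999, 0.034, -0.0], [0.034, -0.999, -0.0], [-0.0, 0.0, -1.0]]
wrist_force: [-0.4, -0.1, -0.9]
gripper_width: 0.0663
grip_force: 0.0
```

{"op": "apply_moves", "data": {
  "moves": [
    [0, 0, 12, 0],
    [0, 0, 40, 0],
    [0, 0, 80, 0],
    [0, 0, 100, 0],
    [-30, 25, 100, 0],
    [-60, 50, 100, 0],
    [-90, 75, 100, 0],
    [-120, 100, 100, -1],
    [-150, 120, 90, -1.5],
    [-170, 138, 60, -1.5],
    [-176, 143, 20, -1.5],
    [-176, 143, -20, -1.5],
    [-176, 143, -45, -1.5],
    [-176, 143, -58, -1.5],
    [-176, 143, -63, -1.5],
    [-176, 143, -63, -1.5]
  ],
  "gripper": 85
}}

```text
time_s: 30.95
position: [0.4251, 0.1107, 0.0165]
orientation: [[1.0, 0.007, 0.0], [0.007, -1.0, -0.0], [0.0, 0.0, -1.0]]
wrist_force: [0.7, -0.3, 0.1]
gripper_width: 0.0848
grip_force: 0.0
```

```bash
python3 - <<'E'
from h import *
p=cap('top');W=cloud(p)
fit(p,W,.57,.66,-.085,.02,.09,.13,'far box top')
fit(p,W,.45,.66,-.1,.02,.05,.075,'tray')
fit(p,W,.45,.66,-.1,.02,.062,.083,'tray up')
p=cap('side');W=cloud(p)
fit(p,W,.57,.66,-.085,.02,.095,.13,'far box top')
E
```

```text
far box top c [599.8 -33.6] size [52.8 53.3] ang 0.1 z 107.6 n 367 med [599.8 -31.9]
tray c [562.2 -32.3] size [155.3  82.1] ang 1.9 z 62.6 n 868 med [532.7 -29.9]
tray up c [562.  -32.1] size [154.3  81.4] ang 1.9 z 65.2 n 685 med [538.  -29.9]
far box top c [598.7 -30.6] size [57.1 50.5] ang 89.4 z 108.8 n 275 med [599.7 -17.2]
```

{"op": "apply_moves", "data": {
  "moves": [
    [0, 0, 0, 0],
    [0, 0, 0, 0],
    [0, 0, 0, 0],
    [0, 0, 0, 0],
    [0, 0, 0, 0],
    [0, 0, 0, 0],
    [0, 0, 0, 0]
  ],
  "gripper": 40
}}

```text
time_s: 31.75
position: [0.4254, 0.1108, 0.0172]
orientation: [[1.0, 0.008, 0.002], [0.008, -1.0, 0.0], [0.002, -0.0, -1.0]]
wrist_force: [-0.9, 0.6, 5.6]
gripper_width: 0.0511
grip_force: 62.9
```

{"op": "apply_moves", "data": {
  "moves": [
    [0, 0, 15, 0],
    [0, 0, 45, 0],
    [0, 0, 85, 0],
    [5, -10, 120, 0],
    [20, -35, 130, 0.5],
    [40, -60, 130, 1],
    [60, -90, 130, 1.5],
    [80, -115, 130, 1.5],
    [96, -138, 120, 1.5],
    [102, -144.5, 105, 1.5],
    [102, -144.5, 90, 1.5],
    [102, -144.5, 80, 1.5],
    [102, -144.5, 80, 1.5],
    [102, -144.5, 80, 1.5]
  ]
}}

```text
time_s: 33.15
position: [0.5268, -0.0336, 0.0966]
orientation: [[0.999, 0.034, 0.0], [0.034, -0.999, -0.0], [0.0, 0.0, -1.0]]
wrist_force: [-0.2, 0.1, -0.8]
gripper_width: 0.0514
grip_force: 62.5
```

```bash
python3 - <<'E'
from h import *
s=bot.sense();print(s['position'],s['gripper_width'],s['grip_force'])
p=cap('side');W=cloud(p)
x,y,z=s['position']
m=(abs(W[...,0]-x)<.04)&(abs(W[...,1]-y)<.05)&(W[...,2]>z-.05)&(W[...,2]<z+.1)
for a in np.arange(z-.05,z+.05,.01):
    q=m&(W[...,2]>=a)&(W[...,2]<a+.01)
    if q.any(): print(round(a-z,3),q.sum(),W[q].min(0)[:2].round(3),W[q].max(0)[:2].round(3),p['pixels'][q].mean(0).round())
q=m&(p['pixels'][...,0]>2*p['pixels'][...,2].astype(int)+20)&(p['pixels'][...,1]<50); print(q.sum(),W[q].min(0).round(3),W[q].max(0).round(3))
E
```

```text
[ 0.52677522 -0.03363815  0.09664337] 0.05143366611227069 62.4874459952116
-0.05 96 [0.488 0.003] [0.565 0.013] [95. 52. 35.]
-0.04 195 [ 0.487 -0.065] [0.565 0.012] [103.  68.  56.]
-0.03 98 [ 0.493 -0.065] [0.565 0.005] [163.  99.  57.]
-0.02 104 [ 0.493 -0.061] [0.567 0.006] [152.  83.  55.]
-0.01 87 [ 0.498 -0.048] [0.567 0.001] [120.  48.  43.]
0.0 119 [ 0.499 -0.06 ] [0.567 0.   ] [165.  95.  67.]
0.01 65 [ 0.499 -0.05 ] [0.559 0.008] [108.  65.  61.]
0.02 103 [ 0.5   -0.064] [0.549 0.008] [101.  50.  51.]
0.03 89 [ 0.499 -0.064] [0.549 0.007] [93. 53. 53.]
0.04 8 [ 0.517 -0.066] [0.537 0.007] [58. 54. 51.]
236 [ 0.488 -0.062  0.048] [0.549 0.011 0.129]
```

{"op": "apply_moves", "data": {
  "moves": [
    [1.5, 0, -4, 0],
    [1.5, 0, -8, 0],
    [1.5, 0, -12, 0],
    [1.5, 0, -15, 0],
    [1.5, 0, -17, 0],
    [1.5, 0, -17, 0],
    [1.5, 0, -17, 0]
  ]
}}

```text
time_s: 33.9
position: [0.5283, -0.0339, 0.0793]
orientation: [[0.999, 0.034, 0.0], [0.034, -0.999, -0.0], [0.0, 0.0, -1.0]]
wrist_force: [0.2, 0.6, -0.1]
gripper_width: 0.0509
grip_force: 62.6
```

{"op": "apply_moves", "data": {
  "moves": [
    [0, 0, -0.5, 0],
    [0, 0, -0.5, 0],
    [0, 0, -0.5, 0],
    [0, 0, -0.5, 0]
  ],
  "gripper": 66
}}

```text
time_s: 34.3
position: [0.5283, -0.0339, 0.0788]
orientation: [[0.999, 0.034, 0.0], [0.034, -0.999, -0.0], [0.0, 0.0, -1.0]]
wrist_force: [-0.9, -0.9, -0.1]
gripper_width: 0.0658
grip_force: 0.0
```

{"op": "apply_moves", "data": {
  "moves": [
    [0, 0, 12, 0],
    [0, 0, 40, 0],
    [0, 0, 80, 0],
    [0, 0, 120, 0],
    [0, 30, 140, -2],
    [0, 60, 140, -2],
    [0, 90, 140, -2],
    [10, 110, 140, -2],
    [28, 110, 140, -2],
    [28, 110, 140, -2]
  ]
}}

```text
time_s: 35.3
position: [0.5578, 0.0768, 0.2196]
orientation: [[1.0, -0.0, 0.002], [-0.0, -1.0, -0.0], [0.002, 0.0, -1.0]]
wrist_force: [-0.2, -0.2, 0.0]
gripper_width: 0.0659
grip_force: 0.0
```

```bash
python3 - <<'E'
from h import *
s=bot.sense();print(s['position'],s['gripper_width'],s['orientation'][:,0])
p=cap('top');W=cloud(p)
fit(p,W,.57,.66,-.085,.02,.09,.13,'far box top')
fit(p,W,.47,.56,-.085,.02,.09,.13,'near box top')
fit(p,W,.45,.66,-.1,.02,.05,.075,'tray')
fit(p,W,.45,.66,.02,.13,.04,.06,'lid')
p=cap('side');W=cloud(p)
fit(p,W,.47,.56,-.085,.02,.095,.13,'near box top')
im=cv2.cvtColor(p['pixels'],cv2.COLOR_RGB2BGR)[130:280,230:400]
cv2.imwrite('pics/s6.png',cv2.resize(im,None,fx=4,fy=4,interpolation=cv2.INTER_CUBIC))
fit(p,W,.45,.66,.02,.125,.068,.1,'pull')
E
```

```text
[0.55782536 0.07682299 0.21964787] 0.0658668188508073 [ 9.99997238e-01 -9.72819949e-05  2.34814735e-03]
far box top c [600.3 -33.7] size [52.9 53.6] ang 2.1 z 107.7 n 369 med [599.8 -32.1]
near box top c [524.3 -34.8] size [52.6 49.5] ang 0.2 z 107.7 n 369 med [524.7 -34.7]
tray c [562.5 -32.1] size [155.9  81.9] ang 2.0 z 62.6 n 492 med [547.2 -12.9]
lid c [525.2  84.8] size [89.3 63.2] ang 1.9 z 54.5 n 543 med [515.7  86.6]
near box top c [525.8 -32.7] size [48.5 55.2] ang 2.8 z 108.7 n 263 med [526.1 -20.4]
pull c [557.6  78.8] size [12.  66.3] ang 89.0 z 82.7 n 171 med [559.   79.7]
```

View pics/s6.png

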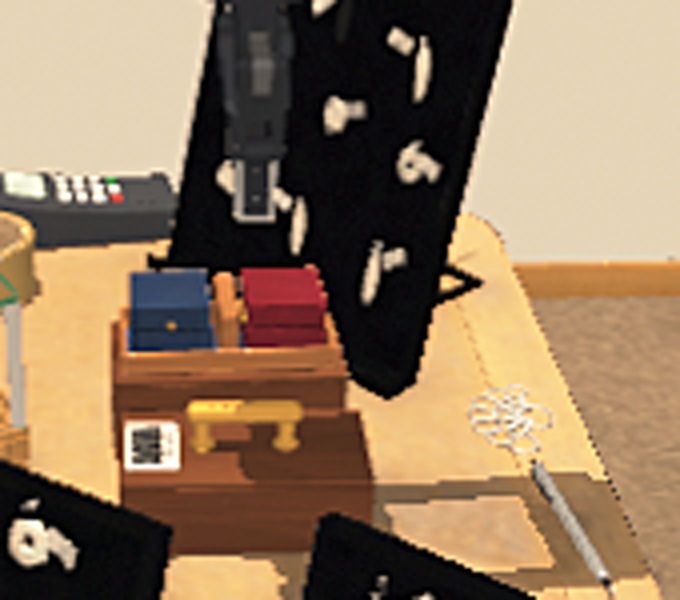

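All four boxes stand in their compartments. Now I grip the lid's pull.

{"op": "apply_moves", "data": {
  "moves": [
    [0, -0.5, -40, 0],
    [0, -0.5, -80, 0],
    [0, -0.5, -110, 0],
    [0, -0.5, -135, 0],
    [0, -0.5, -150, 0],
    [0, -0.5, -158, 0],
    [0, -0.5, -159.5, 0],
    [0, -0.5, -159.5, 0]
  ],
  "gripper": 55
}}

```text
time_s: 36.2
position: [0.5565, 0.0754, 0.0601]
orientation: [[1.0, -0.002, 0.001], [-0.002, -1.0, 0.0], [0.001, -0.0, -1.0]]
wrist_force: [-0.4, 0.3, 1.3]
gripper_width: 0.0552
grip_force: 0.0
```

{"op": "apply_moves", "data": {
  "moves": [
    [0, 0, 0, 0],
    [0, 0, 0, 0],
    [0, 0, 0, 0],
    [0, 0, 0, 0],
    [0, 0, 0, 0],
    [0, 0, 0, 0],
    [0, 0, 0, 0],
    [0, 0, 0, 0]
  ],
  "gripper": 5
}}

```text
time_s: 37.0
position: [0.5566, 0.0759, 0.0599]
orientation: [[1.0, -0.001, 0.001], [-0.001, -1.0, 0.0], [0.001, -0.0, -1.0]]
wrist_force: [-1.2, 2.2, 5.5]
gripper_width: 0.0109
grip_force: 60.0
```

{"op": "apply_moves", "data": {
  "moves": [
    [0, 0, 10, 0],
    [0, 0, 30, 0],
    [0, 0, 60, 0],
    [0, 0, 95, 0],
    [0, 0, 125, 0],
    [0, 0, 135, 0],
    [1, -15, 138, 0.5],
    [2, -35, 138, 1],
    [3, -60, 138, 1.5],
    [4, -85, 138, 2],
    [4.5, -102, 135, 2],
    [4.5, -108, 128, 2],
    [4.5, -108.3, 120, 2],
    [4.5, -108.3, 120, 2],
    [4.5, -108.3, 120, 2]
  ]
}}

```text
time_s: 38.5
position: [0.5604, -0.0318, 0.1786]
orientation: [[0.999, 0.034, -0.002], [0.034, -0.999, 0.0], [-0.002, -0.0, -1.0]]
wrist_force: [-0.7, -0.3, -3.2]
gripper_width: 0.0109
grip_force: 58.8
```

```bash
python3 - <<'E'
from h import *
s=bot.sense();print(s['position'],s['gripper_width'],s['grip_force'],s['orientation'][:,0])
p=cap('side');W=cloud(p)
z=s['position'][2]-.0599
for a,b,n in((z+.006,z+.05,'lid'),(.014,.055,'tray')):
  m=(W[...,0]>.47)&(W[...,0]<.65)&(W[...,1]>-.01)&(W[...,1]<.025)&(W[...,2]>a)&(W[...,2]<b)
  Q=W[m]; c=np.polyfit(Q[:,0]-.563,Q[:,1],1); print(n,m.sum(),'deg',np.degrees(c[0]).round(2),'y',(c[1]*1000).round(2),'x range',np.percentile(Q[:,0],[.5,99.5]).round(4))
save(p,'s7.png')
p=cap('top');W=cloud(p)
fit(p,W,.45,.68,-.11,.03,z+.045,z+.062,'lid top')
E
```

```text
[ 0.56040588 -0.03178941  0.17859324] 0.010890203121498472 58.843072056770325 [ 0.99940414  0.03448288 -0.00151594]
lid 944 deg 1.79 y 8.88 x range [0.4843 0.6357]
tray 744 deg 1.95 y 8.8 x range [0.4864 0.636 ]
lid top c [519. -34.] size [71.6 81.5] ang 2.5 z 173.6 n 736 med [513.4 -32.2]
```

The lid's +y face is within 0.1 mm and 0.2° of the tray's, and about 1 mm short in x.

{"op": "apply_moves", "data": {
  "moves": [
    [0.7, 0, -10, 0.2],
    [0.7, 0, -20, 0.2],
    [0.7, 0, -28, 0.2],
    [0.7, 0, -33, 0.2],
    [0.7, 0, -36, 0.2],
    [0.7, 0, -38, 0.2],
    [0.7, 0, -40, 0.2],
    [0.7, 0, -42, 0.2],
    [0.7, 0, -44, 0.2],
    [0.7, 0, -44, 0.2]
  ]
}}

```text
time_s: 39.6
position: [0.5613, -0.0327, 0.1352]
orientation: [[0.999, 0.037, -0.0], [0.037, -0.999, -0.0], [-0.0, 0.0, -1.0]]
wrist_force: [-0.0, -0.1, -3.1]
gripper_width: 0.0104
grip_force: 58.8
```

{"op": "apply_moves", "data": {
  "moves": [
    [0, 0, -3, 0],
    [0, 0, -6, 0],
    [0, 0, -9, 0],
    [0, 0, -11, 0],
    [0, 0, -12.5, 0],
    [0, 0, -13.5, 0],
    [0, 0, -13.5, 0]
  ]
}}

```text
time_s: 40.3
position: [0.5614, -0.0326, 0.1221]
orientation: [[0.999, 0.037, 0.0], [0.037, -0.999, -0.0], [0.0, 0.0, -1.0]]
wrist_force: [-0.6, 0.9, -1.1]
gripper_width: 0.0112
grip_force: 59.1
```

{"op": "apply_moves", "data": {
  "moves": [
    [0, 0, -0.5, 0],
    [0, 0, -0.5, 0],
    [0, 0, -0.5, 0],
    [0, 0, -0.5, 0]
  ],
  "gripper": 50
}}

```text
time_s: 40.7
position: [0.5617, -0.0327, 0.1215]
orientation: [[0.999, 0.037, 0.001], [0.037, -0.999, -0.0], [0.001, 0.0, -1.0]]
wrist_force: [0.1, 0.7, -1.3]
gripper_width: 0.0498
grip_force: 0.0
```

{"op": "apply_moves", "data": {
  "moves": [
    [0, 0, 12, 0],
    [0, 0, 40, 0],
    [0, 0, 80, 0],
    [0, 0, 110, 0],
    [-30, 30, 130, -2],
    [-60, 60, 130, -4],
    [-90, 90, 130, -6],
    [-110, 110, 130, -6],
    [-110, 110, 130, -6]
  ]
}}

```text
time_s: 41.6
position: [0.4491, 0.0791, 0.2526]
orientation: [[0.998, -0.064, 0.001], [-0.064, -0.998, 0.001], [0.001, -0.001, -1.0]]
wrist_force: [0.4, -0.3, -0.7]
gripper_width: 0.05
grip_force: 0.0
```

```bash
python3 - <<'E'
from h import *
s=bot.sense();print(s['position'],s['gripper_width'],s['orientation'][:,0])
p=cap('top');W=cloud(p)
fit(p,W,.45,.68,-.11,.03,.105,.13,'lid top')
fit(p,W,.33,.56,.22,.32,.045,.1,'scanner')
xs=[];ys=[]
for a in np.arange(.39,.51,.01):
    m=(W[...,0]>a)&(W[...,0]<a+.01)&(W[...,1]>.22)&(W[...,1]<.33)&(W[...,2]>.05)&(W[...,2]<.1)
    if m.sum()<5: continue
    Q=W[m]; print(round(a,3),m.sum(),'y',Q[:,1].min().round(4),Q[:,1].max().round(4),'mid',((Q[:,1].min()+Q[:,1].max())/2).round(4),'z',np.median(Q[:,2]).round(4))
hsv=p['pixels'].astype(int)
m=(W[...,0]>.54)&(W[...,0]<.66)&(W[...,1]>-.1)&(W[...,1]<.02)&(hsv.min(-1)>150)&(W[...,2]>.1); print('label',m.sum(),np.median(W[m],0).round(4),W[m].min(0).round(3),W[m].max(0).round(3))
m=(W[...,0]>.35)&(W[...,0]<.53)&(W[...,1]>.22)&(W[...,1]<.33)&(W[...,2]>.05)&(W[...,2]<.1)
print('x ext',W[m][:,0].min(),W[m][:,0].max())
im=cv2.cvtColor(p['pixels'],cv2.COLOR_RGB2BGR)[180:310,150:350]
cv2.imwrite('pics/t8.png',cv2.resize(im,None,fx=4,fy=4,interpolation=cv2.INTER_CUBIC))
p=cap('side');W=cloud(p)
for a,b,n in((.07,.11,'lid'),(.014,.055,'tray')):
  m=(W[...,0]>.47)&(W[...,0]<.65)&(W[...,1]>-.01)&(W[...,1]<.025)&(W[...,2]>a)&(W[...,2]<b)
  Q=W[m]; c=np.polyfit(Q[:,0]-.563,Q[:,1],1); print(n,m.sum(),'deg',np.degrees(c[0]).round(2),'y',(c[1]*1000).round(2),'x range',np.percentile(Q[:,0],[.5,99.5]).round(4))
E
```

```text
[0.44914394 0.07905745 0.25264315] 0.05002334288012483 [ 9.97927086e-01 -6.43520825e-02  5.82755407e-04]
lid top c [561.5 -33.2] size [155.2  82.2] ang 1.9 z 116.7 n 1574 med [559.9 -31.8]
scanner c [455.9 278.4] size [ 51.7 146. ] ang 87.6 z 60.2 n 690 med [468.3 278. ]
0.39 33 y 0.2683 0.3059 mid 0.2871 z 0.0599
0.4 42 y 0.2675 0.306 mid 0.2868 z 0.0591
0.41 30 y 0.2661 0.2937 mid 0.2799 z 0.0596
0.42 43 y 0.2659 0.2965 mid 0.2812 z 0.0596
0.43 40 y 0.2648 0.294 mid 0.2794 z 0.0602
0.44 38 y 0.2634 0.2938 mid 0.2786 z 0.0596
0.45 43 y 0.2635 0.2943 mid 0.2789 z 0.0615
0.46 35 y 0.2556 0.2925 mid 0.274 z 0.0616
0.47 44 y 0.2556 0.3024 mid 0.279 z 0.0608
0.48 50 y 0.2517 0.302 mid 0.2768 z 0.0597
0.49 70 y 0.2509 0.3024 mid 0.2766 z 0.0619
0.5 53 y 0.2513 0.2986 mid 0.275 z 0.0615
label 4 [ 0.6094 -0.0125  0.1186] [ 0.608 -0.054  0.112] [ 0.609 -0.01   0.12 ]
x ext 0.3833359836275725 0.5287881298463749
lid 773 deg 1.89 y 7.94 x range [0.4859 0.6369]
tray 739 deg 2.09 y 8.95 x range [0.4867 0.636 ]
```

View pics/t8.png

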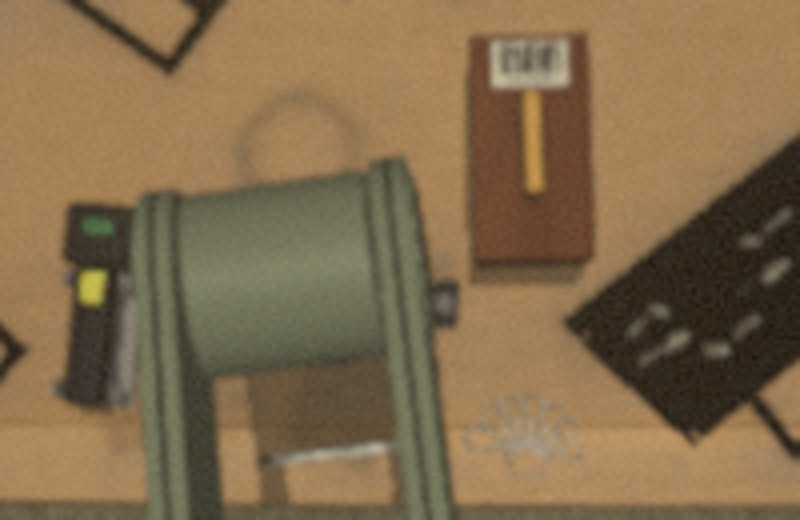

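The lid sits flush on the stack, top at about 117 mm. The scanner lies in its rest at yaw about -4°, so I'll go and grip its handle.

{"op": "apply_moves", "data": {
  "moves": [
    [0, 35, 0, 0],
    [-1, 75, 0, 0],
    [-2, 115, 0, 0],
    [-3, 155, 0, 0],
    [-3.5, 190, 0, -0.5],
    [-3.5, 200.5, -30, -0.5],
    [-3.5, 200.5, -75, -0.5],
    [-3.5, 200.5, -120, -0.5],
    [-3.5, 200.5, -155, -0.5],
    [-3.5, 200.5, -175, -0.5],
    [-3.5, 200.5, -175, -0.5]
  ],
  "gripper": 58
}}

```text
time_s: 42.8
position: [0.4474, 0.2763, 0.0734]
orientation: [[0.997, -0.077, -0.005], [-0.077, -0.997, -0.004], [-0.005, 0.004, -1.0]]
wrist_force: [-0.5, -0.8, 0.1]
gripper_width: 0.0581
grip_force: 0.0
```

```bash
python3 - <<'E'
from h import *
s=bot.sense();print(s['position'],s['orientation'][:,0])
p=cap('side')
im=cv2.cvtColor(p['pixels'],cv2.COLOR_RGB2BGR)[150:400,240:500]
cv2.imwrite('pics/s9.png',cv2.resize(im,None,fx=2.4,fy=2.4,interpolation=cv2.INTER_CUBIC))
E
```

```text
[0.44743258 0.27630292 0.07340691] [ 0.99698483 -0.07742823 -0.00511048]
```

View pics/s9.png

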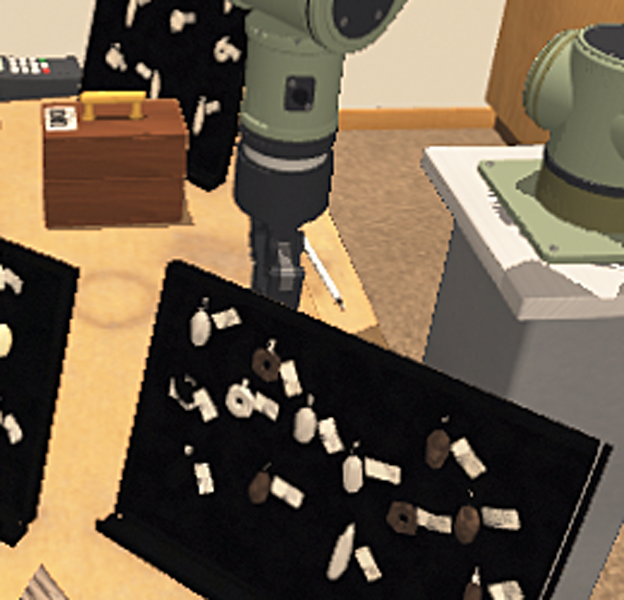

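The case is neatly stacked and the gripper is coming down behind the display, clear of it.

{"op": "apply_moves", "data": {
  "moves": [
    [0, 0, 0, 0],
    [0, 0, -10, 0],
    [0, 0, -20, 0],
    [0, 0, -30, 0],
    [0, 0, -40, 0],
    [0, 0, -46, 0],
    [0, 0, -46, 0]
  ]
}}

```text
time_s: 43.55
position: [0.4473, 0.2775, 0.0291]
orientation: [[0.997, -0.076, -0.002], [-0.076, -0.997, -0.001], [-0.002, 0.001, -1.0]]
wrist_force: [0.1, 0.2, -1.0]
gripper_width: 0.0582
grip_force: 0.0
```

{"op": "apply_moves", "data": {
  "moves": [
    [0, 0, 0, 0],
    [0, 0, 0, 0],
    [0, 0, 0, 0],
    [0, 0, 0, 0],
    [0, 0, 0, 0],
    [0, 0, 0, 0],
    [0, 0, 0, 0],
    [0, 0, 0, 0]
  ],
  "gripper": 20
}}

```text
time_s: 44.35
position: [0.4486, 0.2783, 0.0309]
orientation: [[0.997, -0.076, 0.002], [-0.076, -0.997, 0.001], [0.001, -0.001, -1.0]]
wrist_force: [-0.3, 2.7, 5.5]
gripper_width: 0.0295
grip_force: 60.0
```

{"op": "apply_moves", "data": {
  "moves": [
    [0, 0, 8, 0],
    [0, 0, 20, 0],
    [0, 0, 40, 0],
    [0, 0, 75, 0],
    [0, 0, 115, 0],
    [0, 0, 150, 0],
    [0, -10, 180, 0],
    [5, -30, 190, 0],
    [15, -60, 190, 0.5],
    [28, -95, 190, 1.5],
    [42, -130, 190, 2.5],
    [56, -165, 190, 3.5],
    [70, -200, 190, 4.5],
    [85, -235, 190, 5.5],
    [98, -265, 190, 6],
    [108, -293, 190, 6],
    [112.5, -307, 188, 6],
    [112.5, -311, 185, 6],
    [112.5, -311, 180, 6],
    [112.5, -311, 180, 6]
  ]
}}

```text
time_s: 46.35
position: [0.5592, -0.032, 0.2094]
orientation: [[1.0, 0.029, -0.003], [0.029, -1.0, 0.001], [-0.003, -0.001, -1.0]]
wrist_force: [0.2, 0.7, -0.3]
gripper_width: 0.029
grip_force: 59.5
```

```bash
python3 - <<'E'
from h import *
s=bot.sense();print(s['position'],s['gripper_width'],s['grip_force'],s['orientation'][:,0])
p=cap('side');W=cloud(p)
im=cv2.cvtColor(p['pixels'],cv2.COLOR_RGB2BGR)[80:280,190:400]
cv2.imwrite('pics/s10.png',cv2.resize(im,None,fx=3,fy=3,interpolation=cv2.INTER_CUBIC))
m=(W[...,0]>.48)&(W[...,0]<.68)&(W[...,1]>-.12)&(W[...,1]<.06)&(W[...,2]>.17)&(W[...,2]<.245)
h=m&(W[...,0]>.58)
print('head',h.sum(),np.percentile(W[h],[1,50,99],axis=0).round(4).tolist())
for a in np.arange(.59,.66,.01):
    q=h&(W[...,0]>=a)&(W[...,0]<a+.01)
    if q.sum()>3: print(round(a,2),q.sum(),'z',W[q][:,2].min().round(3),W[q][:,2].max().round(3),'y',W[q][:,1].min().round(3),W[q][:,1].max().round(3))
im=p['pixels'].astype(int)
q=(im.min(-1)>170)&(W[...,0]>.57)&(W[...,0]<.66)&(W[...,1]>-.08)&(W[...,1]<.02)&(W[...,2]>.105)&(W[...,2]<.13)
print('label',q.sum(),W[q].min(0).round(4),W[q].max(0).round(4))
E
```

```text
[ 0.55922625 -0.03200645  0.2093621 ] 0.02901369402797737 59.501829743385315 [ 0.99956713  0.02930287 -0.00262743]
head 488 [[0.5802, -0.0495, 0.1945], [0.6103, -0.0078, 0.2299], [0.6368, -0.0024, 0.243]]
0.59 66 z 0.197 0.243 y -0.049 -0.003
0.6 108 z 0.194 0.243 y -0.049 -0.003
0.61 105 z 0.194 0.243 y -0.051 -0.002
0.62 102 z 0.194 0.243 y -0.05 -0.002
0.63 47 z 0.195 0.241 y -0.047 -0.002
label 22 [ 0.605  -0.0526  0.1174] [ 0.6343 -0.0049  0.1199]
```

View pics/s10.png

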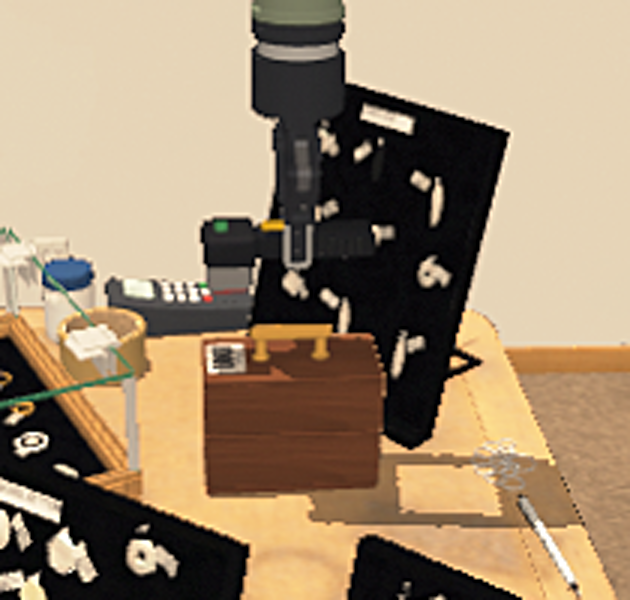

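The scanner is level, about 75 mm above the label (225,357 in the crop) and 4–5 mm short in x. I'll shift it and hold for the reading.

{"op": "apply_moves", "data": {
  "moves": [
    [2, 0, 0, 0],
    [4, 0, 0, 0],
    [4, 0, 0, 0],
    [4, 0, 0, 0],
    [4, 0, 0, 0],
    [4, 0, 0, 0],
    [4, 0, 0, 0],
    [4, 0, 0, 0],
    [4, 0, 0, 0],
    [4, 0, 0, 0],
    [4, 0, 0, 0],
    [4, 0, 0, 0],
    [4, 0, 0, 0],
    [4, 0, 0, 0],
    [4, 0, 0, 0],
    [4, 0, 0, 0],
    [4, 0, 0, 0],
    [4, 0, 0, 0],
    [4, 0, 0, 0],
    [4, 0, 0, 0]
  ]
}}

```text
time_s: 48.4
position: [0.5645, -0.0332, 0.2103]
orientation: [[1.0, 0.028, 0.0], [0.028, -1.0, -0.0], [0.0, 0.0, -1.0]]
wrist_force: [-0.1, 0.2, -1.4]
gripper_width: 0.0292
grip_force: 59.5
```

```bash
python3 - <<'E'
from h import *
s=bot.sense();print(s['position'],s['gripper_width'],s['grip_force'],s['orientation'][:,0],s['time_s'])
p=cap('side');W=cloud(p)
h=(W[...,0]>.58)&(W[...,0]<.68)&(W[...,1]>-.12)&(W[...,1]<.06)&(W[...,2]>.17)&(W[...,2]<.245)
print('head',h.sum(),np.percentile(W[h],[1,50,99],axis=0).round(4).tolist())
for a in np.arange(.5,.66,.02):
    q=(W[...,0]>=a)&(W[...,0]<a+.02)&(W[...,1]>-.12)&(W[...,1]<.06)&(W[...,2]>.18)&(W[...,2]<.25)
    if q.sum()>3: print(round(a,2),q.sum(),'z',W[q][:,2].min().round(3),W[q][:,2].max().round(3))
E
```

```text
[ 0.56447387 -0.03317841  0.21033448] 0.029239299554981932 59.50142204761505 [9.99596651e-01 2.83995469e-02 1.39505462e-05] 48.4
head 509 [[0.5801, -0.0482, 0.1928], [0.615, -0.0092, 0.2305], [0.6416, -0.003, 0.2443]]
0.5 90 z 0.218 0.244
0.52 94 z 0.219 0.243
0.54 96 z 0.215 0.25
0.56 109 z 0.213 0.25
0.58 106 z 0.217 0.245
0.6 201 z 0.191 0.244
0.62 195 z 0.192 0.244
0.64 8 z 0.227 0.238
```

Held still for over a second while level and centred. Now back to the rest.

{"op": "apply_moves", "data": {
  "moves": [
    [-3, 15, 5, 0],
    [-12, 45, 10, -0.5],
    [-26, 80, 10, -1.5],
    [-40, 115, 10, -2.5],
    [-54, 150, 10, -3.5],
    [-68, 185, 10, -4.5],
    [-84, 220, 10, -5.5],
    [-98, 255, 10, -6],
    [-110, 285, 10, -6],
    [-116, 305, 0, -6],
    [-116, 311.5, -30, -6],
    [-116, 311.5, -70, -6],
    [-116, 311.5, -105, -6],
    [-116, 311.5, -125, -6],
    [-116, 311.5, -130, -6],
    [-116, 311.5, -130, -6],
    [-116, 311.5, -130, -6]
  ]
}}

```text
time_s: 50.15
position: [0.4493, 0.2792, 0.0818]
orientation: [[0.997, -0.076, 0.002], [-0.076, -0.997, 0.001], [0.002, -0.002, -1.0]]
wrist_force: [0.4, 0.2, -0.9]
gripper_width: 0.0293
grip_force: 59.6
```

```bash
python3 - <<'E'
from h import *
s=bot.sense();print(s['position'],s['gripper_width'],s['grip_force'],np.degrees(np.arctan2(s['orientation'][1,0],s['orientation'][0,0])))
p=cap('top');W=cloud(p)
m=(W[...,0]>.35)&(W[...,0]<.56)&(W[...,1]>.22)&(W[...,1]<.33)&(W[...,2]>.09)&(W[...,2]<.12)
print(m.sum(),np.percentile(W[m],[1,50,99],axis=0).round(4).tolist())
E
```

```text
[0.44925505 0.27920066 0.08177322] 0.029321636207933776 59.57497179508209 -4.361091323290079
338 [[0.4308, 0.2469, 0.0924], [0.5046, 0.2667, 0.1116], [0.5292, 0.2976, 0.1177]]
```

{"op": "apply_moves", "data": {
  "moves": [
    [-0.5, -0.7, -10, 0],
    [-0.5, -0.7, -20, 0],
    [-0.5, -0.7, -28, 0],
    [-0.5, -0.7, -34, 0],
    [-0.5, -0.7, -39, 0],
    [-0.5, -0.7, -43, 0],
    [-0.5, -0.7, -46, 0],
    [-0.5, -0.7, -49, 0],
    [-0.5, -0.7, -51, 0],
    [-0.5, -0.7, -51, 0]
  ]
}}

```text
time_s: 51.2
position: [0.4485, 0.2783, 0.0309]
orientation: [[0.997, -0.076, 0.002], [-0.076, -0.997, 0.001], [0.002, -0.001, -1.0]]
wrist_force: [-2.2, 0.6, 8.5]
gripper_width: 0.0291
grip_force: 60.8
```

Back at exactly the starting pose. I'll release and rise.

{"op": "apply_moves", "data": {
  "moves": [
    [0, 0, 0, 0],
    [0, 0, 0, 0],
    [0, 0, 0, 0],
    [0, 0, 0, 0],
    [0, 0, 0, 0]
  ],
  "gripper": 58
}}

```text
time_s: 51.7
position: [0.4479, 0.2776, 0.0292]
orientation: [[0.997, -0.076, -0.0], [-0.076, -0.997, -0.0], [-0.0, 0.0, -1.0]]
wrist_force: [-0.6, -0.4, -0.4]
gripper_width: 0.058
grip_force: 0.0
```

{"op": "apply_moves", "data": {
  "moves": [
    [0, 0, 10, 0],
    [0, 0, 25, 0],
    [0, 0, 50, 0],
    [0, 0, 90, 0],
    [0, 0, 130, 0],
    [0, 0, 170, 0],
    [-10, -40, 200, 0],
    [-20, -80, 200, 0],
    [-30, -120, 200, 0],
    [-40, -160, 200, 0],
    [-50, -200, 200, 0],
    [-60, -230, 200, 0],
    [-60, -230, 200, 0],
    [-60, -230, 200, 0]
  ]
}}

```text
time_s: 53.1
position: [0.388, 0.0474, 0.23]
orientation: [[0.997, -0.078, 0.002], [-0.078, -0.997, 0.001], [0.001, -0.001, -1.0]]
wrist_force: [0.1, -0.5, -0.4]
gripper_width: 0.058
grip_force: 0.0
```

```bash
python3 - <<'E'
from h import *
p=cap('top');W=cloud(p)
fit(p,W,.45,.68,-.11,.03,.105,.13,'lid top')
fit(p,W,.33,.56,.22,.33,.045,.1,'scanner')
m=(W[...,0]>.35)&(W[...,0]<.56)&(W[...,1]>.22)&(W[...,1]<.33)&(W[...,2]>.05)&(W[...,2]<.1)
print(W[m].min(0).round(4),W[m].max(0).round(4),np.median(W[m][:,2]))
im=cv2.cvtColor(p['pixels'],cv2.COLOR_RGB2BGR)[130:310,130:410]
cv2.imwrite('pics/end.png',cv2.resize(im,None,fx=2.8,fy=2.8,interpolation=cv2.INTER_CUBIC))
p=cap('side');W=cloud(p)
for a,b,n in((.07,.11,'lid'),(.014,.055,'tray')):
  m=(W[...,0]>.47)&(W[...,0]<.65)&(W[...,1]>-.01)&(W[...,1]<.025)&(W[...,2]>a)&(W[...,2]<b)
  Q=W[m]; c=np.polyfit(Q[:,0]-.563,Q[:,1],1); print(n,m.sum(),'deg',np.degrees(c[0]).round(2),'y',(c[1]*1000).round(2),'x range',np.percentile(Q[:,0],[.5,99.5]).round(4))
E
```

```text
lid top c [561.8 -33.2] size [155.5  82.1] ang 1.8 z 116.7 n 1575 med [560.1 -31.8]
scanner c [455.7 276.2] size [ 53.6 146.8] ang 85.9 z 60.2 n 687 med [471.1 274.7]
[0.3834 0.245  0.0502] [0.529  0.306  0.0688] 0.06024702425121298
lid 782 deg 1.91 y 7.96 x range [0.4859 0.6369]
tray 749 deg 2.01 y 8.86 x range [0.4866 0.636 ]
```

View pics/end.png

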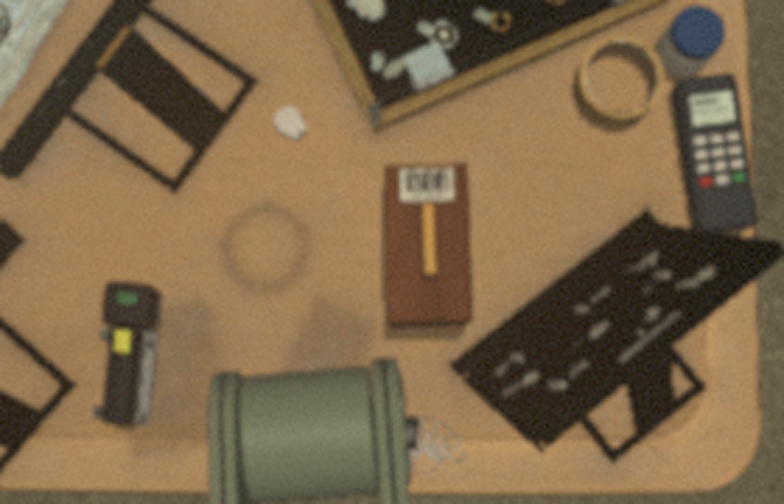

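The case is closed at (428,245), the scanner lies in its rest at (130,352), the terminal and tape are where they were, and no boxes are left on this side. I'm handing in.

```bash
python3 -c "
from workcell import bot
print(bot.hand_in())"
```

```text
the job is handed in; nothing more can be done
None
```

I handed the job in at about 53 s, with no verdict returned: all four ring boxes are packed, the tray and lid are seated, the scanner was held over the label for about 1.8 s and laid back in its rest, and the terminal and tape are where they were.

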